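# Level the gauge stand, find the crucible's blind hole on its pin, hold it hole-up

### The job

Turn the stand's tilt knob until its hinged platform sits level, then take the graphite crucible block from the blue saddle of the rack and try one of its ends on the platform's upright pin to feel which end has the deep hole (the other has only a shallow dimple). Finish while holding the block in the gripper, hole straight up and ready to be filled, its middle about 25 cm above the bench and clear of everything; the program ends still holding it, with the platform still level. Leave the spare block in the grey saddle and do not disturb the flasks and the beaker.

Things in the scene. Friction and masses are not known exactly. Their poses are not given: they have to be found in the camera images.
- crucible_a: graphite crucible block, dark grey square bar 34 x 34 x 80 mm, about 150 g. Origin at its centre, x along its length, lying level along rack y in either saddle (this changes). In one end face a blind hole, 16 mm wide, 42 mm deep; in the other a dimple as wide but 3 mm deep: the ends look alike. Which end (+x or -x) has the hole is not known and differs between the two blocks.
- crucible_b: graphite crucible block, dark grey square bar 34 x 34 x 80 mm, about 150 g. Origin at its centre, x along its length, lying level along rack y in either saddle (this changes). In one end face a blind hole, 16 mm wide, 42 mm deep; in the other a dimple as wide but 3 mm deep: the ends look alike. Which end (+x or -x) has the hole is not known and differs between the two blocks.
- rack: white plate 200 (x) x 100 (y) x 10 mm, fixed, origin under its centre; yaw varies. Two saddles along rack y, each of two posts, 8 mm thick (y), 44 mm wide (x), centred 31 mm either side of its middle. Their seats are 48 mm above the bench, with lips 7 mm higher beside the block. Between the posts the block is free at its sides and below, down to the plate.
- blue_saddle (a point): centre of the block that lies in the blue saddle: at rack x -60 mm, y 0, 65 mm above the bench
- grey_saddle (a point): centre of the block that lies in the grey saddle (the spare): at rack x +60 mm, y 0, 65 mm above the bench
- stand: gauge stand fixed to the bench, origin under it at bench height; its yaw varies. Grey base plate 110 (x) x 260 (y) x 12 mm. Platform 84 x 140 x 8 mm, hinge line along stand x at stand y +100 mm, z 45 mm; the platform reaches from there to y -30 mm. The tilt knob stands at stand y -92 mm.
- platform (a joint): tilt of the platform about its hinge, rad: 0 is level, positive means its free end (next to the knob) is too low. Follows the knob: tilt = 0.12 * (1.571 - knob angle). Starts about 0.09 to 0.15, stays where the knob leaves it.
- pin_tip (a point): top of the round brass test pin, 8 mm thick with a domed end, that stands square on the platform 45 mm from the hinge line; the tip is 34 mm above the platform's upper face and, when level, 83 mm above the bench
- platform_end (a point): middle of the upper edge at the platform's free end, 130 mm from the hinge line; 49 mm above the bench when level
- tilt_knob (a joint): knob angle, rad, growing clockwise from above, 0 to 2.8. Its grip bar lies along stand x at 0 and along stand y (in line with the two white marks on the base) at 1.571, where the platform is level. Turning it takes about 0.1 N m; it stays where it is left.
- tilt_knob_grip (a point): on the knob's upright axis, at the height to grip, 49 mm above the bench: the middle of the black grip bar, 14 mm wide, 42 mm long and 32 mm high (its top is 56 mm above the bench). The point turns with the knob; its x axis is along the bar.
- flask: green glass volumetric flask, 68 mm wide, 135 mm tall, loose, origin at its foot: leave alone
- amber_flask: amber glass volumetric flask, 68 mm wide, 135 mm tall, loose, origin at its foot: leave alone
- beaker: white beaker, 70 mm wide, 90 mm tall, loose, origin at its foot: leave alone
Not all that is in view belongs to the job. Leave any red or yellow look-alike of the crucible_a alone. Leave any turquoise look-alike of the crucible_b alone.

How it is judged:
By the outcome, as a careful person would: the job done as asked, in the order asked, and still so for the second after the job is handed in, while the arm keeps its last pose, push and grip.
It also fails if it takes over 72 s, if anything falls off the work surface, if the arm or the gripper's body presses on something with over 40 N, if the wrist force passes 120 N, or if a joint passes its speed limit or range.

### The arm

A 6-joint arm with a two-finger parallel gripper is mounted at the origin on the work surface. World frame = base frame: x ahead of the robot, y to its left, z up, the work surface at z = 0. Lengths are in m, angles in degrees, forces in N, time in s.
With the tool pointing down it reaches from about 0.4 to 0.825 m from the base axis. Payload 7 kg.
Tool frame: the origin (TCP) lies between the finger pads; the fingertips stand 22 mm ahead of it and the grasp point (between the pads) lies 3 mm ahead of it; z points along the fingers, y is the line along which they close (so a half turn about z gives the same grasp; the last joint's range is limited). The gripper opens to 88 mm and grips with 3 to 60 N. Pads are 19 mm wide; open, the fingers measure 130 mm over their backs; the gripper's body (78 mm by 193 mm) begins 47 mm behind the grasp point.
Start: joints at [-58.952, 20.546, 0.682, 0, -70.136, -16.507], TCP at [0.169, -0.653, 0.249] pointing down, gripper open.
Joint ranges: [-176.03, 176.03], [-82.01, 121.73], [-58.28, 71.71], [-173.87, 95.51], [-174.79, -0.11], [-173.66, 173.66]. Speed limits (degrees/s): [136.94, 136.94, 172.46, 180, 180, 180].

### API

Orientations are given as [roll, pitch, yaw] about the fixed x, y, z axes, in that order (R = Rz(yaw) Ry(pitch) Rx(roll)).
In Python, from plant import ctrl gives the robot as it stands.
- The arm moves only by the tool apply_moves, never from a script. Its argument "targets" is a list of rows, each an object with "travel": the shift along the tool's x, y, z in mm, a list of three; "roll": the turn about the tool's z in degrees; "jaw": the finger opening in mm, from 0 to 87.6. In form: [{"travel": [tx, ty, tz], "roll": roll, "jaw": jaw}, ...]. A call has 1 to 10 rows; each row shifts and turns the commanded pose from where the row before left it, along the tool's axes as they then stand; what a row does not reach is not made up. A row lasts 1/10 s, in which the tool goes at most 50 mm and 8.59 degrees, less where a joint would pass 70% of its speed; a pose out of reach is approached as far as the arm can. A call with a gripper value outside its range is refused whole. The fingers move at their own pace and stop on an object; the grip force is fixed at half the most. Time passes only in rows, so rows that do not move let the fingers close. It gives the time, the measured TCP pose, the force, the opening and the grip force at its end, in the units of the state.
- ctrl.get_obs(): the state, without advancing time (a new reading comes with each control period).
- ctrl.snapshot(name): name is "scene" or "top" or "wrist"; returns the picture (384x512x3 uint8, red, green, blue); there is no depth.
- ctrl.calibration(name): a dict with "K" (3x3 intrinsics, pixels), "extrinsics" (4x4, takes a point from camera to world coordinates); the wrist camera has in their place "hand_eye" (4x4, takes a point from camera to tool coordinates, whose origin is the TCP and whose axes are the flange's). Camera axes: x right, y down, z forward; pixel columns grow to the right and rows downward; lengths in m; the calibration is good to about 2 mm. A picture is of the moment at which its call begins: read the wrist's pose just before it. calibration takes no time and is no camera call.
- ctrl.close_job(): hands the job in; it is judged then, once.
The state is a dict: "clock": time; "joint_pos": joint angles; "qvel": joint speeds; "tau": joint torques, N m; "tool_pos": TCP position; "orientation": TCP orientation; "force": force on the tool from outside, world axes, zero at the start; "moment": the same for the moment, N m; "opening": finger opening in m; "gripper_force": force on a finger pad.
Only numpy, scipy, OpenCV 4.12 (cv2) and the standard library are available. Lean on these libraries where they do the work, as an engineer would, in place of code of your own. Each camera call takes 0.05 s, during which the arm holds its last target. There are 200 camera calls.

## Working session

There is one attempt and no reset: what is moved stays moved. The work goes in short steps, Python scripts to look and compute and a tool call to move; the robot and the scene stay as the last step left them, time stands still between calls to the robot, and variables do not carry over. Pictures are saved under pics/ and viewed, at most 10 in all, crops included, and the job is handed in when it is done.

Besides the shell and the picture viewer there is one more tool, called in YAML: its name, and indented under it one key for each argument. apply_moves: Moves the arm, as the interface text tells. Its arguments: {"type":"object","properties":{"targets":{"type":"array","items":{"type":"object","properties":{"travel":{"type":"array","items":{"type":"number"}},"roll":{"type":"number"},"jaw":{"type":"number"}}}}},"required":["targets"]}

```bash
ls; mkdir -p pics
python3 - <<'E'
from plant import ctrl
import cv2,numpy as np
print(ctrl.get_obs())
for n in("scene","top"):
    im=ctrl.snapshot(n);cv2.imwrite(f"pics/{n}0.png",im[...,::-1])
a=cv2.imread("pics/scene0.png");b=cv2.imread("pics/top0.png")
for n in("scene","top","wrist"):print(n,ctrl.calibration(n))
E
```

```text
pics
{'clock': 0.0, 'joint_pos': array([-5.89520334e+01,  2.05905065e+01,  6.33995763e-01, -1.96706255e-02,
       -7.01363084e+01, -1.65065035e+01]), 'qvel': array([ 0.11916543, -0.0250856 , -0.11612726, -0.01536335,  0.02698633,
       -0.05563824]), 'tau': array([-1.81423053e-03, -5.82722962e+01,  2.93051845e+01,  6.99702144e+00,
        6.79300865e-03, -1.65119905e-04]), 'tool_pos': array([ 0.16933478, -0.65294545,  0.24763625]), 'orientation': array([ 1.79905752e+02, -8.64500519e-03, -1.65465228e+02]), 'force': array([0.44609471, 0.33793698, 0.54707762]), 'moment': array([-0.02984459,  0.02175002, -0.02680411]), 'gripper_force': 0.0, 'opening': 0.08784595812194015}
scene {'K': array([[384.29324853,   0.        , 247.42020491],
       [  0.        , 384.29324853, 194.59205267],
       [  0.        ,   0.        ,   1.        ]]), 'extrinsics': array([[ 0.55510089,  0.60074769, -0.57529576,  1.15807559],
       [ 0.83164128, -0.41361618,  0.37053263, -0.36272696],
       [-0.01535501, -0.6841227 , -0.72920529,  0.8130008 ],
       [ 0.        ,  0.        ,  0.        ,  1.       
[... 347 characters left out ...]
6e-05],
       [-4.01893628e-03, -1.18869328e-01, -9.92901773e-01,
         1.12116002e+00],
       [ 0.00000000e+00,  0.00000000e+00,  0.00000000e+00,
         1.00000000e+00]])}
wrist {'K': array([[273.53188403,   0.        , 255.04530667],
       [  0.        , 273.53188403, 194.45280008],
       [  0.        ,   0.        ,   1.        ]]), 'hand_eye': array([[ 4.61377379e-04, -9.55769625e-01, -2.94115983e-01,
         7.95984535e-02],
       [ 9.99999775e-01,  2.97601405e-04,  6.01595635e-04,
         8.44965734e-05],
       [-4.87457505e-04, -2.94116194e-01,  9.55769547e-01,
        -1.36219081e-01],
       [ 0.00000000e+00,  0.00000000e+00,  0.00000000e+00,
         1.00000000e+00]])}
```

View pics/scene0.png

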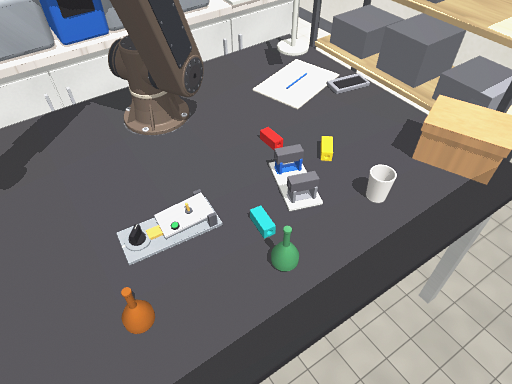

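View pics/top0.png

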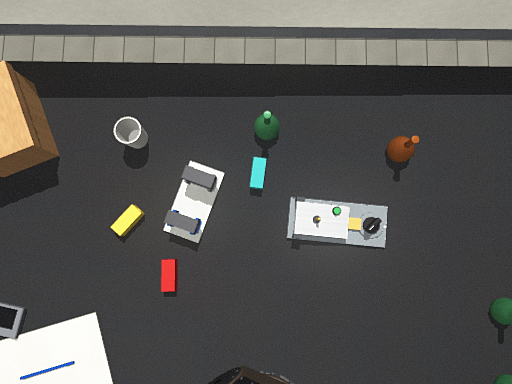

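The scene view shows the stand (knob at about (137,237), pin at (187,208)) and the rack, with the blue saddle at (289,157) and the grey at (303,185). In the top view, the knob is at (371,226), the pin at (317,219), the blue-saddle block at (183,222) and the grey-saddle block at (199,177).

```bash
cat > h.py <<'E'
import numpy as np, cv2
from scipy.spatial.transform import Rotation as R
from plant import ctrl
def cam(n,obs=None):
    c=ctrl.calibration(n)
    if n!="wrist": return c["K"],c["extrinsics"]
    T=np.eye(4);T[:3,:3]=R.from_euler("xyz",obs["orientation"],degrees=True).as_matrix();T[:3,3]=obs["tool_pos"]
    return c["K"],T@c["hand_eye"]
def ray(C,px):
    K,E=C;d=E[:3,:3]@np.linalg.solve(K,[px[0],px[1],1.]);return E[:3,3],d/np.linalg.norm(d)
def plane(C,px,z):
    o,d=ray(C,px);return o+d*(z-o[2])/d[2]
def tri(r1,r2):
    (a,u),(b,v)=r1,r2
    s=np.linalg.lstsq(np.c_[u,-v],b-a,rcond=None)[0];p,q=a+s[0]*u,b+s[1]*v
    return (p+q)/2,np.linalg.norm(p-q)
def proj(C,p):
    K,E=C;q=K@(E[:3,:3].T@(np.asarray(p)-E[:3,3]));return q[:2]/q[2]
def shot(name,tag):
    o=ctrl.get_obs();im=ctrl.snapshot(name)[...,::-1].copy();cv2.imwrite(f"pics/{tag}.png",im);return o,im
E
python3 - <<'E'
from h import *
S,T=cam("scene"),cam("top")
np.set_printoptions(precision=4,suppress=True)
for n,s,t in[("knob",(138,232),(371,224)),("pin",(188,208),(317,219)),("blue",(289,152),(183,220)),("grey",(302,180),(199,177))]:
    print(n,*tri(ray(S,s),ray(T,t)))
print("base corners",[plane(T,p,.012)[:2] for p in[(292,198),(288,238),(386,247),(388,206)]])
print("rack corners",[plane(T,p,.01)[:2] for p in[(193,162),(224,172),(199,242),(165,232)]])
t=cv2.imread("pics/top0.png");h=cv2.cvtColor(t,cv2.COLOR_BGR2HSV)
def blob(m,box):
    x0,y0,x1,y1=box;c=np.zeros_like(m);c[y0:y1,x0:x1]=m[y0:y1,x0:x1]
    k=max(cv2.findContours(c,0,1)[0],key=cv2.contourArea);return cv2.minAreaRect(k)
print(blob(((h[...,2]>90)*255).astype(np.uint8),(280,190,395,255)))
print(blob(((h[...,2]>120)*255).astype(np.uint8),(160,155,230,250)))
E
```

```text
knob [ 0.503  -0.2729  0.0454] 0.0018692621072271558
pin [ 0.513  -0.1337  0.0567] 0.0005137265019796439
blue [0.5052 0.2037 0.0785] 0.0026514132543747357
grey [0.6139 0.1665 0.0735] 0.0010492006123794468
base corners [array([ 0.5702, -0.0731]), array([ 0.4641, -0.0632]), array([ 0.4443, -0.3206]), array([ 0.5524, -0.3282])]
rack corners [array([0.6644, 0.1946]), array([0.6382, 0.1102]), array([0.4503, 0.1715]), array([0.4753, 0.2624])]
((337.1972961425781, 221.55162048339844), (99.44078063964844, 42.164100646972656), 5.782392501831055)
((192.97442626953125, 200.86770629882812), (38.87160110473633, 75.67781066894531), 20.67442512512207)
```

apply_moves:
  targets:
    - {"travel":[-35,23,4],"roll":0,"jaw":44}
    - {"travel":[-35,23,4],"roll":0,"jaw":44}
    - {"travel":[-35,23,4],"roll":0,"jaw":44}
    - {"travel":[-35,23,4],"roll":0,"jaw":44}
    - {"travel":[-35,23,4],"roll":0,"jaw":44}
    - {"travel":[-35,23,4],"roll":0,"jaw":44}
    - {"travel":[-35,23,4],"roll":0,"jaw":44}
    - {"travel":[-35,23,4],"roll":0,"jaw":44}
    - {"travel":[-35,23,4],"roll":0,"jaw":44}
    - {"travel":[-35,23,4],"roll":0,"jaw":44}

```text
clock: 1.1
tool_pos: [0.4513, -0.3413, 0.2083]
orientation: [180.0, -0.0, -165.5]
force: [1.4, -0.6, -0.0]
opening: 0.0442
gripper_force: 0.0
```

apply_moves:
  targets:
    - {"travel":[-35,23,4],"roll":0,"jaw":44}
    - {"travel":[-35,23,4],"roll":0,"jaw":44}
    - {"travel":[0,0,0],"roll":-8.5,"jaw":44}
    - {"travel":[0,0,0],"roll":-8.5,"jaw":44}
    - {"travel":[0,0,0],"roll":-8.5,"jaw":44}
    - {"travel":[0,0,0],"roll":-8.5,"jaw":44}
    - {"travel":[0,0,0],"roll":-8.5,"jaw":44}
    - {"travel":[0,0,0],"roll":-8.5,"jaw":44}
    - {"travel":[0,0,0],"roll":-8.5,"jaw":44}
    - {"travel":[0,0,0],"roll":-8.5,"jaw":44}

```text
clock: 2.1
tool_pos: [0.5064, -0.2807, 0.2002]
orientation: [180.0, 0.0, -97.1]
force: [-0.7, 0.9, -0.8]
opening: 0.0438
gripper_force: 0.0
```

apply_moves:
  targets:
    - {"travel":[0,0,0],"roll":-8.5,"jaw":44}
    - {"travel":[0,0,0],"roll":-8.5,"jaw":44}
    - {"travel":[0,0,0],"roll":-8.5,"jaw":44}
    - {"travel":[0,0,0],"roll":-8.5,"jaw":44}
    - {"travel":[0,0,0],"roll":-8.5,"jaw":44}
    - {"travel":[0,0,0],"roll":0,"jaw":44}

```text
clock: 2.7
tool_pos: [0.5065, -0.2807, 0.2002]
orientation: [180.0, 0.0, -54.8]
force: [0.2, 0.6, -0.5]
opening: 0.0442
gripper_force: 0.0
```

Run:
```python
from h import *
o,im=shot("wrist","w1");print(o["tool_pos"],o["orientation"],o["joint_pos"])
cv2.imwrite("pics/w1.png",im)
```

```text
[ 0.50647318 -0.28065314  0.2002237 ] [ 1.79978909e+02  3.31856215e-02 -5.48334084e+01] [-9.65379330e+00  1.36922123e+01 -1.56264926e+01 -9.94297039e-03
 -6.07196477e+01  4.48252569e+01]
```

View pics/w1.png

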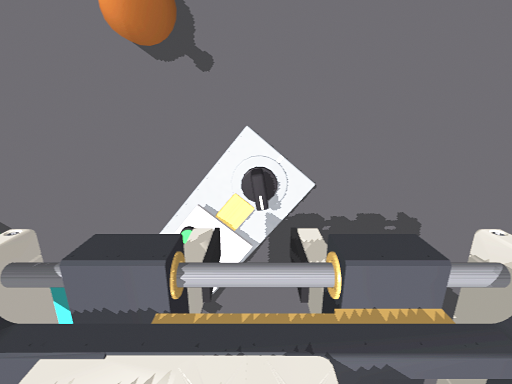

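The wrist view shows the knob's bar centred at about (261,188), with its ends at (257,172) and (264,208). The base's knob-side corners are at (247,126) and (315,184).

Run:
```python
from h import *
im=cv2.imread("pics/w1.png");c=cv2.resize(im[115:275,150:330],None,fx=4,fy=3.6,interpolation=cv2.INTER_CUBIC)
c=cv2.resize(im[120:260,150:330],None,fx=4,fy=4,interpolation=cv2.INTER_CUBIC)
cv2.imwrite("pics/w1c.png",c)
```

```text
(no output)
```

View pics/w1c.png

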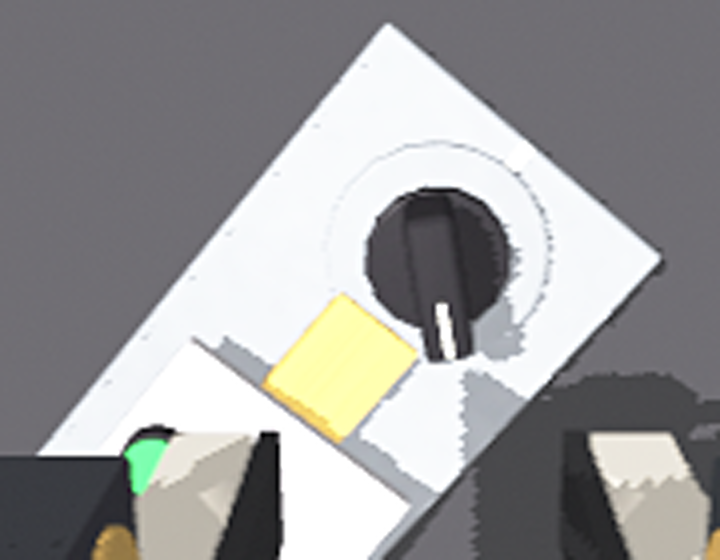

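The crop shows the bar's top running from about (427,197) to (448,360), and the far white mark at (518,158). In the full image the bar's centre is at (259.4,189.5).

```bash
cat >> h.py <<'E'
def go(o,p,yaw=None):
    "tool-frame travel mm (and roll deg) from obs o to world TCP p"
    r=R.from_euler("xyz",o["orientation"],degrees=True).as_matrix()
    d=r.T@(np.asarray(p)-o["tool_pos"])*1000
    return d.round(1),None if yaw is None else -((yaw-o["orientation"][2]+90)%180-90)
E
python3 - <<'E'
from h import *
np.set_printoptions(precision=4,suppress=True)
o=ctrl.get_obs();W=cam("wrist",o);S=cam("scene");T=cam("top")
f=lambda x,y:(150+x/4,120+y/4)
a,b=plane(W,f(427,197),.056),plane(W,f(448,360),.056)
print(a,b,np.linalg.norm(a-b),np.degrees(np.arctan2(*(b-a)[1::-1])))
c=(a+b)/2;print("c",c)
c1,c2,c3=[plane(W,f(*q),.012) for q in[(387,24),(661,258),(40,455)]]
print(c1,c2,np.linalg.norm(c1-c2),"stand x",np.degrees(np.arctan2(*(c1-c2)[1::-1])),"stand y",np.degrees(np.arctan2(*(c3-c1)[1::-1])))
print("knob via tri", tri(ray(W,f(437,278)),ray(T,(371,224))),tri(ray(W,f(437,278)),ray(S,(138,228))))
print(go(o,(c[0],c[1],.1)))
E
```

```text
[ 0.5171 -0.2987  0.056 ] [ 0.4865 -0.2648  0.056 ] 0.04564407354917691 132.20201633680819
c [ 0.5018 -0.2817  0.056 ]
[ 0.5502 -0.3262  0.012 ] [ 0.4418 -0.3167  0.012 ] 0.10875549729991268 stand x -5.007135824997306 stand y 84.93021238190457
knob via tri (array([ 0.501 , -0.2769,  0.0368]), np.float64(0.004477383894925751)) (array([ 0.5006, -0.2747,  0.0531]), np.float64(0.013492735909757879))
(array([ -1.8,   4.5, 100.3]), None)
```

apply_moves:
  targets:
    - {"travel":[-2,6,40],"roll":0,"jaw":38}
    - {"travel":[0,0,40],"roll":-7,"jaw":38}
    - {"travel":[0,0,40],"roll":0,"jaw":38}
    - {"travel":[0,0,28],"roll":0,"jaw":38}
    - {"travel":[0,0,0],"roll":0,"jaw":38}
    - {"travel":[0,0,0],"roll":0,"jaw":4}
    - {"travel":[0,0,0],"roll":0,"jaw":4}
    - {"travel":[0,0,0],"roll":0,"jaw":4}
    - {"travel":[0,0,0],"roll":0,"jaw":4}
    - {"travel":[0,0,0],"roll":0,"jaw":4}

```text
clock: 3.75
tool_pos: [0.5021, -0.2821, 0.0533]
orientation: [-179.9, -0.1, -48.0]
force: [3.6, 3.5, -1.1]
opening: 0.014
gripper_force: 30.0
```

apply_moves:
  targets:
    - {"travel":[0,0,0],"roll":6,"jaw":4}
    - {"travel":[0,0,0],"roll":6,"jaw":4}
    - {"travel":[0,0,0],"roll":6,"jaw":4}
    - {"travel":[0,0,0],"roll":6,"jaw":4}
    - {"travel":[0,0,0],"roll":6,"jaw":4}
    - {"travel":[0,0,0],"roll":6,"jaw":4}
    - {"travel":[0,0,0],"roll":6,"jaw":4}
    - {"travel":[0,0,0],"roll":5,"jaw":4}
    - {"travel":[0,0,0],"roll":0,"jaw":4}
    - {"travel":[0,0,0],"roll":0,"jaw":4}

```text
clock: 4.75
tool_pos: [0.5, -0.2827, 0.0532]
orientation: [180.0, -0.0, -94.8]
force: [-3.9, -0.7, 6.1]
opening: 0.0135
gripper_force: 30.0
```

apply_moves:
  targets:
    - {"travel":[0,0,0],"roll":0,"jaw":38}
    - {"travel":[0,0,0],"roll":0,"jaw":38}
    - {"travel":[0,0,0],"roll":0,"jaw":38}
    - {"travel":[0,0,-40],"roll":0,"jaw":38}
    - {"travel":[0,0,-40],"roll":0,"jaw":38}
    - {"travel":[0,0,-40],"roll":0,"jaw":38}
    - {"travel":[0,0,-30],"roll":0,"jaw":38}
    - {"travel":[0,0,0],"roll":0,"jaw":38}

```text
clock: 5.55
tool_pos: [0.5032, -0.2834, 0.2077]
orientation: [-179.5, -0.1, -94.9]
force: [0.4, -0.4, -0.2]
opening: 0.038
gripper_force: 0.0
```

Run:
```python
from h import *
o,im=shot("wrist","w2");print(o["tool_pos"],o["orientation"])
cv2.imwrite("pics/w2c.png",cv2.resize(im[60:260,160:360],None,fx=3,fy=3,interpolation=cv2.INTER_CUBIC))
shot("scene","s2")
```

```text
[ 0.50320757 -0.28335264  0.20767279] [-1.79514257e+02 -1.13707599e-01 -9.48763924e+01]
```

View pics/w2c.png

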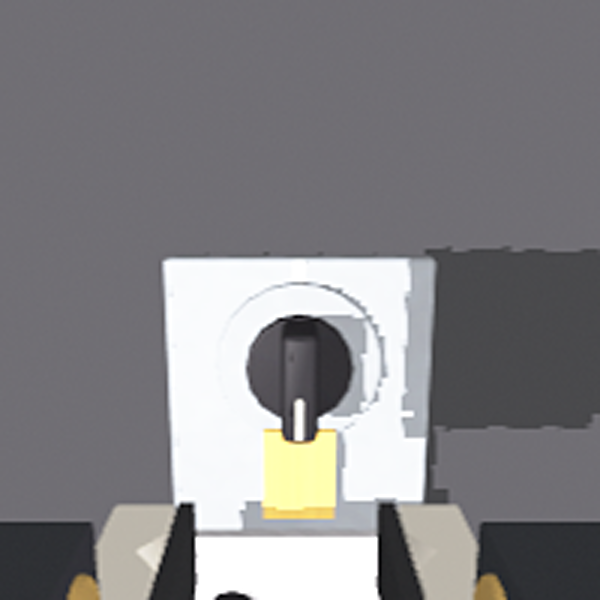

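The bar's pointer at (299,415) is in line with the white mark at (299,268), so the knob is at level. Next is the rack.

apply_moves:
  targets:
    - {"travel":[-45,4,0],"roll":0,"jaw":70}
    - {"travel":[-45,4,0],"roll":0,"jaw":70}
    - {"travel":[-45,4,0],"roll":0,"jaw":70}
    - {"travel":[-45,4,0],"roll":0,"jaw":70}
    - {"travel":[-45,4,0],"roll":0,"jaw":70}
    - {"travel":[-45,4,0],"roll":0,"jaw":70}
    - {"travel":[-45,4,0],"roll":0,"jaw":70}
    - {"travel":[-45,4,0],"roll":0,"jaw":70}
    - {"travel":[-45,4,0],"roll":0,"jaw":70}
    - {"travel":[-45,4,0],"roll":0,"jaw":70}

```text
clock: 6.65
tool_pos: [0.4986, 0.1708, 0.2011]
orientation: [179.9, -0.1, -94.9]
force: [0.6, 0.5, -0.1]
opening: 0.0699
gripper_force: 0.0
```

apply_moves:
  targets:
    - {"travel":[-35,0,0],"roll":0,"jaw":70}
    - {"travel":[0,0,0],"roll":7,"jaw":70}
    - {"travel":[0,0,0],"roll":7,"jaw":70}
    - {"travel":[0,0,0],"roll":0,"jaw":70}

```text
clock: 7.05
tool_pos: [0.502, 0.2041, 0.2008]
orientation: [179.9, -0.1, -109.0]
force: [0.2, -1.3, 0.1]
opening: 0.07
gripper_force: 0.0
```

Run:
```python
from h import *
o,im=shot("wrist","w3");print(o["tool_pos"],o["orientation"],o["joint_pos"])
cv2.imwrite("pics/w3c.png",cv2.resize(im[60:260,100:360],None,fx=3,fy=3,interpolation=cv2.INTER_CUBIC))
```

```text
[0.50195812 0.20413248 0.20083054] [ 1.79901709e+02 -1.38224168e-01 -1.09011454e+02] [ 4.28444848e+01  1.03017223e+01 -1.99784211e+01 -2.48206242e-02
 -5.98881031e+01 -6.18435734e+01]
```

View pics/w3c.png

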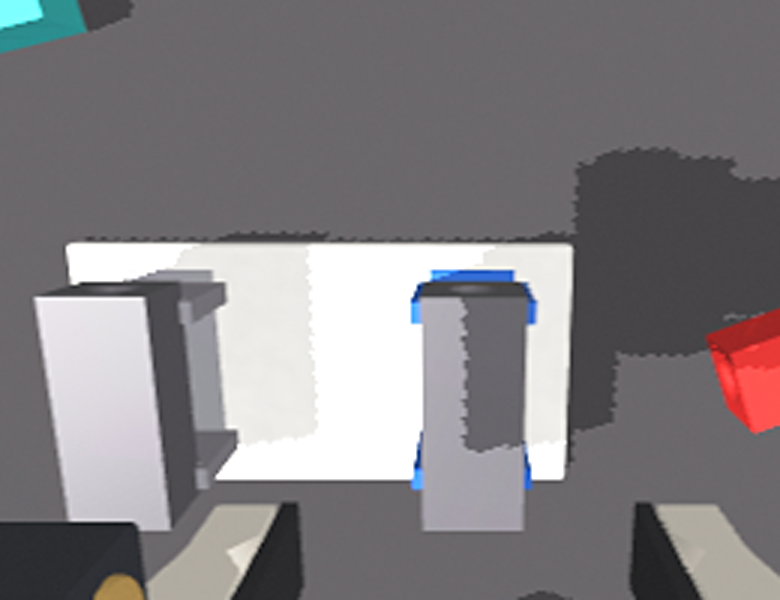

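The rack's blue-saddle block has its top face at crop corners (423,297), (526,297), (524,530) and (422,530). It is well aligned with the tool.

Run:
```python
from h import *
np.set_printoptions(precision=4,suppress=True)
o=ctrl.get_obs();W=cam("wrist",o);T=cam("top");f=lambda x,y:(100+x/3,60+y/3)
q=[plane(W,f(*p),.082) for p in[(423,297),(526,297),(524,530),(422,530)]]
c=np.mean(q,0);print(q,c)
print("w",np.linalg.norm(q[0]-q[1]),np.linalg.norm(q[2]-q[3]),"l",np.linalg.norm(q[0]-q[3]))
print("axis",np.degrees(np.arctan2(*((q[0]+q[1]-q[2]-q[3])[1::-1]))))
r=[plane(W,f(*p),.010)[:2] for p in[(67,243),(573,243),(565,480)]];print("rack",r,np.linalg.norm(r[0]-r[1]))
d=r[1]-r[0];print("rack -x",np.degrees(np.arctan2(d[1],d[0])))
t=cv2.imread("pics/top0.png")
print("top px of c",proj(T,c)); print("h tri",tri(ray(W,f(474,413)),ray(T,(184,220))))
print(go(o,(c[0],c[1],.068)))
print("yellow",plane(T,(127,221),.02),"red",plane(T,(168,275),.02))
```

```text
[array([0.5029, 0.1656, 0.082 ]), array([0.4723, 0.176 , 0.082 ]), array([0.4971, 0.2522, 0.082 ]), array([0.5301, 0.2409, 0.082 ])] [0.5006 0.2087 0.082 ]
w 0.032256684881364205 0.03485286507504707 l 0.08008511679223132
axis -108.93823423123055
rack [array([0.6357, 0.1108]), array([0.4471, 0.1749]), array([0.479 , 0.2701])] 0.1991764916420592
rack -x 161.2299939611225
top px of c [180.2165 221.4949]
h tri (array([0.4992, 0.1925, 0.1248]), np.float64(0.006967691984662233))
(array([ -4.3,   2.8, 133.1]), None)
yellow [0.5025 0.3614 0.02  ] red [0.3643 0.2476 0.02  ]
```

apply_moves:
  targets:
    - {"travel":[-4.4,2.6,40],"roll":0,"jaw":70}
    - {"travel":[0,0,40],"roll":0,"jaw":70}
    - {"travel":[0,0,33],"roll":0,"jaw":70}
    - {"travel":[0,0,20],"roll":0,"jaw":70}
    - {"travel":[0,0,0],"roll":0,"jaw":50}
    - {"travel":[0,0,0],"roll":0,"jaw":25}
    - {"travel":[0,0,0],"roll":0,"jaw":25}
    - {"travel":[0,0,0],"roll":0,"jaw":25}
    - {"travel":[0,0,0],"roll":0,"jaw":25}
    - {"travel":[0,0,0],"roll":0,"jaw":25}

```text
clock: 8.1
tool_pos: [0.5021, 0.2095, 0.0706]
orientation: [-180.0, 0.1, -108.9]
force: [-1.5, -0.2, 5.4]
opening: 0.034
gripper_force: 30.0
```

apply_moves:
  targets:
    - {"travel":[0,0,-10],"roll":0,"jaw":25}
    - {"travel":[0,0,-20],"roll":0,"jaw":25}
    - {"travel":[20,0,-10],"roll":0,"jaw":25}
    - {"travel":[25,0,0],"roll":0,"jaw":25}
    - {"travel":[20,0,0],"roll":0,"jaw":25}
    - {"travel":[0,0,0],"roll":0,"jaw":25}

```text
clock: 8.7
tool_pos: [0.4791, 0.1453, 0.1097]
orientation: [179.9, -0.0, -109.1]
force: [-0.4, 0.1, -1.7]
opening: 0.0338
gripper_force: 30.0
```

Run:
```python
from h import *
o,im=shot("wrist","w4");print(o["tool_pos"],o["orientation"],o["force"],o["moment"],o["opening"])
o,im=shot("scene","s4");print(proj(cam("scene"),o["tool_pos"]));x,y=proj(cam("scene"),o["tool_pos"]).astype(int)
cv2.imwrite("pics/s4c.png",cv2.resize(im[y-60:y+60,x-70:x+70],None,fx=5,fy=5,interpolation=cv2.INTER_CUBIC))
```

```text
[0.47906542 0.1453136  0.10972928] [ 1.79943765e+02 -4.00813782e-02 -1.09054412e+02] [-0.36735156  0.13227742 -1.67370594] [0.09984465 0.05841548 0.02817481] 0.033769381991756844
[267.77484635 146.39947222]
```

View pics/s4c.png

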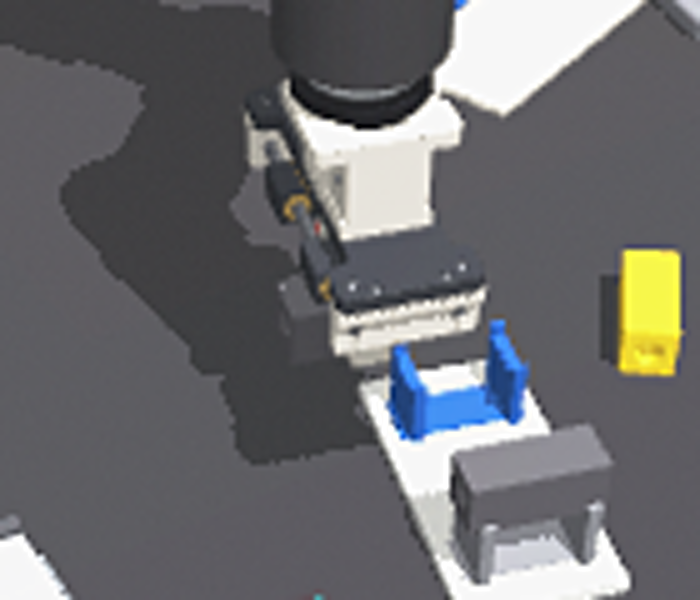

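apply_moves:
  targets:
    - {"travel":[0,0,15],"roll":0,"jaw":25}
    - {"travel":[0,0,15],"roll":0,"jaw":25}
    - {"travel":[0,0,4],"roll":0,"jaw":25}
    - {"travel":[0,0,3],"roll":0,"jaw":25}
    - {"travel":[0,0,3],"roll":0,"jaw":25}
    - {"travel":[0,0,3],"roll":0,"jaw":25}

```text
clock: 9.4
tool_pos: [0.4808, 0.1473, 0.0678]
orientation: [-180.0, -0.0, -108.9]
force: [-5.8, -6.5, 16.9]
opening: 0.0339
gripper_force: 30.0
```

apply_moves:
  targets:
    - {"travel":[0,0,3],"roll":0,"jaw":25}
    - {"travel":[0,0,3],"roll":0,"jaw":25}
    - {"travel":[0,0,3],"roll":0,"jaw":25}

```text
clock: 9.7
tool_pos: [0.4804, 0.1464, 0.059]
orientation: [-180.0, -0.1, -108.9]
force: [-4.7, -8.7, 15.9]
opening: 0.0337
gripper_force: 30.0
```

apply_moves:
  targets:
    - {"travel":[0,0,3],"roll":0,"jaw":25}
    - {"travel":[0,0,3],"roll":0,"jaw":25}
    - {"travel":[0,0,3],"roll":0,"jaw":25}
    - {"travel":[0,0,3],"roll":0,"jaw":25}

```text
clock: 10.1
tool_pos: [0.4805, 0.1468, 0.047]
orientation: [-180.0, -0.0, -108.9]
force: [-4.5, -5.9, 14.5]
opening: 0.0338
gripper_force: 30.0
```

apply_moves:
  targets:
    - {"travel":[-2,0,0],"roll":0,"jaw":25}
    - {"travel":[-2,0,0],"roll":0,"jaw":25}
    - {"travel":[-2,0,0],"roll":0,"jaw":25}
    - {"travel":[-2,0,0],"roll":0,"jaw":25}

```text
clock: 10.5
tool_pos: [0.48, 0.1495, 0.0456]
orientation: [179.8, -0.6, -109.0]
force: [-2.4, -26.5, 12.7]
opening: 0.0338
gripper_force: 30.0
```

apply_moves:
  targets:
    - {"travel":[0,0,-5],"roll":0,"jaw":25}
    - {"travel":[-2,0,0],"roll":0,"jaw":25}
    - {"travel":[-2,0,0],"roll":0,"jaw":25}

```text
clock: 10.8
tool_pos: [0.4842, 0.1573, 0.0513]
orientation: [180.0, -0.2, -108.9]
force: [0.9, -21.0, 13.0]
opening: 0.0338
gripper_force: 30.0
```

apply_moves:
  targets:
    - {"travel":[6,0,-5],"roll":0,"jaw":25}
    - {"travel":[0,0,-40],"roll":0,"jaw":25}
    - {"travel":[0,0,-40],"roll":0,"jaw":25}
    - {"travel":[-40,0,0],"roll":0,"jaw":25}
    - {"travel":[-40,0,0],"roll":0,"jaw":25}
    - {"travel":[-40,0,0],"roll":0,"jaw":25}
    - {"travel":[-32,0,0],"roll":0,"jaw":25}
    - {"travel":[0,0,0],"roll":0,"jaw":25}

```text
clock: 11.6
tool_pos: [0.5334, 0.3016, 0.1355]
orientation: [-179.9, 0.1, -108.8]
force: [-0.6, -0.1, -1.8]
opening: 0.0338
gripper_force: 30.0
```

Run:
```python
from h import *
o,im=shot("wrist","w5");print(o["tool_pos"],o["orientation"],o["force"],o["moment"])
o2,s=shot("scene","s5");x,y=proj(cam("scene"),o["tool_pos"]).astype(int);print(x,y)
x=min(x,440)
a=cv2.resize(s[y-60:y+60,x-70:x+70],(400,343),interpolation=cv2.INTER_CUBIC)
b=cv2.resize(im[150:384,120:390],(395,343),interpolation=cv2.INTER_CUBIC)
cv2.imwrite("pics/v5.png",np.hstack([a,b]))
```

```text
[0.53336454 0.30159659 0.13549282] [-1.79929971e+02  1.38203118e-01 -1.08788512e+02] [-0.62490979 -0.14740489 -1.78357584] [-0.0695253   0.23331576 -0.020326  ]
322 129
```

View pics/v5.png

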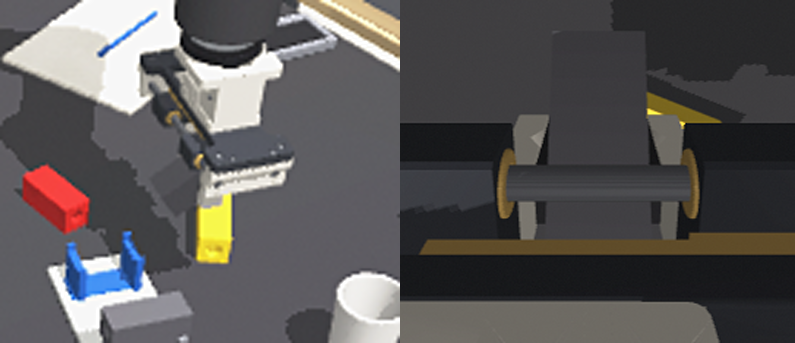

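The left panel shows the block in the gripper tilted by roughly 45°, its low end toward the rack. The right panel shows it centred between the pads. Now I'll push the low end back against the post.

apply_moves:
  targets:
    - {"travel":[17,0,0],"roll":0,"jaw":25}
    - {"travel":[0,0,30],"roll":0,"jaw":25}
    - {"travel":[0,0,30],"roll":0,"jaw":25}
    - {"travel":[0,0,16],"roll":0,"jaw":25}
    - {"travel":[0,0,0],"roll":0,"jaw":25}
    - {"travel":[3,0,0],"roll":0,"jaw":25}
    - {"travel":[3,0,0],"roll":0,"jaw":25}
    - {"travel":[3,0,0],"roll":0,"jaw":25}

```text
clock: 12.5
tool_pos: [0.5273, 0.2794, 0.0627]
orientation: [-179.7, 1.0, -108.9]
force: [-1.2, 29.1, 1.5]
opening: 0.0343
gripper_force: 30.0
```

apply_moves:
  targets:
    - {"travel":[3,0,0],"roll":0,"jaw":25}
    - {"travel":[3,0,0],"roll":0,"jaw":25}

```text
clock: 12.7
tool_pos: [0.5268, 0.2772, 0.0643]
orientation: [-179.5, 1.3, -108.9]
force: [-5.4, 39.0, 5.2]
opening: 0.0341
gripper_force: 30.1
```

apply_moves:
  targets:
    - {"travel":[-10,0,2],"roll":0,"jaw":25}
    - {"travel":[0,0,8],"roll":0,"jaw":25}
    - {"travel":[0,0,0],"roll":0,"jaw":25}
    - {"travel":[5,0,0],"roll":0,"jaw":25}

```text
clock: 13.1
tool_pos: [0.5276, 0.2797, 0.053]
orientation: [-179.6, 1.1, -108.9]
force: [-2.3, 39.5, -0.6]
opening: 0.0337
gripper_force: 30.0
```

apply_moves:
  targets:
    - {"travel":[3,0,-3],"roll":0,"jaw":25}
    - {"travel":[3,0,-4],"roll":0,"jaw":25}
    - {"travel":[3,0,-4],"roll":0,"jaw":25}

```text
clock: 13.4
tool_pos: [0.524, 0.2703, 0.0636]
orientation: [-179.7, 1.0, -108.9]
force: [-0.1, 24.5, -3.5]
opening: 0.0339
gripper_force: 30.0
```

apply_moves:
  targets:
    - {"travel":[3,0,-2],"roll":0,"jaw":25}
    - {"travel":[3,0,-1],"roll":0,"jaw":25}
    - {"travel":[3,0,0],"roll":0,"jaw":25}

```text
clock: 13.7
tool_pos: [0.522, 0.2639, 0.0679]
orientation: [-179.6, 1.2, -108.9]
force: [-7.3, 36.1, 7.3]
opening: 0.0339
gripper_force: 30.0
```

apply_moves:
  targets:
    - {"travel":[2,0,0],"roll":0,"jaw":25}
    - {"travel":[2,0,0],"roll":0,"jaw":25}

```text
clock: 13.9
tool_pos: [0.5211, 0.2615, 0.0686]
orientation: [-179.5, 1.4, -108.8]
force: [-8.3, 38.7, 10.4]
opening: 0.0339
gripper_force: 30.0
```

apply_moves:
  targets:
    - {"travel":[2,0,0],"roll":0,"jaw":25}
    - {"travel":[2,0,0],"roll":0,"jaw":25}

```text
clock: 14.1
tool_pos: [0.52, 0.2584, 0.0692]
orientation: [-179.5, 1.4, -108.8]
force: [-11.3, 39.9, 13.9]
opening: 0.0336
gripper_force: 30.0
```

apply_moves:
  targets:
    - {"travel":[2,0,0],"roll":0,"jaw":25}
    - {"travel":[1,0,0],"roll":0,"jaw":25}

```text
clock: 14.3
tool_pos: [0.519, 0.2556, 0.0694]
orientation: [-179.5, 1.4, -108.8]
force: [-11.3, 39.4, 16.7]
opening: 0.034
gripper_force: 30.0
```

apply_moves:
  targets:
    - {"travel":[1,0,0],"roll":0,"jaw":25}
    - {"travel":[1,0,0],"roll":0,"jaw":25}

```text
clock: 14.5
tool_pos: [0.5184, 0.2537, 0.0695]
orientation: [-179.5, 1.4, -108.8]
force: [-12.3, 39.5, 17.0]
opening: 0.0338
gripper_force: 30.0
```

apply_moves:
  targets:
    - {"travel":[-10,0,0],"roll":0,"jaw":25}
    - {"travel":[-10,0,-10],"roll":0,"jaw":25}
    - {"travel":[0,0,-30],"roll":0,"jaw":25}
    - {"travel":[0,0,-30],"roll":0,"jaw":25}
    - {"travel":[0,0,-30],"roll":0,"jaw":25}
    - {"travel":[0,0,0],"roll":0,"jaw":25}

```text
clock: 15.1
tool_pos: [0.521, 0.261, 0.1681]
orientation: [-179.8, 0.3, -109.0]
force: [-0.6, 0.1, -1.1]
opening: 0.0339
gripper_force: 30.0
```

Run:
```python
from h import *
o,im=shot("wrist","w6");print(o["tool_pos"],o["orientation"],o["force"],o["moment"])
o2,s=shot("scene","s6");x,y=proj(cam("scene"),o["tool_pos"]).astype(int);print(x,y)
_,tt=shot("top","t6")
a=cv2.resize(s[y-45:y+45,x-60:x+40],(400,360),interpolation=cv2.INTER_CUBIC)
b=cv2.resize(im[114:384,110:410],(400,360),interpolation=cv2.INTER_CUBIC)
cv2.imwrite("pics/v6.png",np.hstack([a,b]))
```

```text
[0.52103852 0.26100402 0.16809969] [-179.7923992     0.28530731 -108.97342426] [-0.59117256  0.13244975 -1.05175493] [0.08783117 0.02310783 0.01879423]
310 122
```

View pics/v6.png

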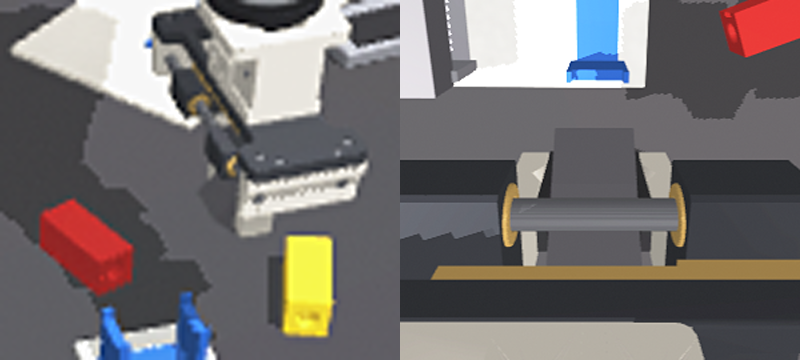

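apply_moves:
  targets:
    - {"travel":[45,0,0],"roll":0,"jaw":25}
    - {"travel":[45,0,0],"roll":0,"jaw":25}
    - {"travel":[45,0,0],"roll":0,"jaw":25}
    - {"travel":[45,0,20],"roll":0,"jaw":25}
    - {"travel":[5,0,40],"roll":0,"jaw":25}
    - {"travel":[0,0,30],"roll":0,"jaw":25}
    - {"travel":[0,0,10],"roll":0,"jaw":25}
    - {"travel":[0,0,5],"roll":0,"jaw":25}
    - {"travel":[0,0,5],"roll":0,"jaw":25}

```text
clock: 16.15
tool_pos: [0.4599, 0.0865, 0.0537]
orientation: [-180.0, -0.0, -108.9]
force: [-0.5, 0.6, -0.8]
opening: 0.0336
gripper_force: 30.0
```

apply_moves:
  targets:
    - {"travel":[0,0,5],"roll":0,"jaw":25}
    - {"travel":[0,0,4],"roll":0,"jaw":25}
    - {"travel":[0,0,4],"roll":0,"jaw":25}

```text
clock: 16.45
tool_pos: [0.4598, 0.0865, 0.0408]
orientation: [-180.0, 0.1, -108.9]
force: [0.4, 0.5, -1.2]
opening: 0.034
gripper_force: 30.0
```

apply_moves:
  targets:
    - {"travel":[0,0,4],"roll":0,"jaw":25}
    - {"travel":[0,0,4],"roll":0,"jaw":25}
    - {"travel":[0,0,3],"roll":0,"jaw":25}

```text
clock: 16.75
tool_pos: [0.4601, 0.0869, 0.0317]
orientation: [-179.9, 0.1, -108.9]
force: [-16.0, 5.3, 45.3]
opening: 0.0339
gripper_force: 30.0
```

apply_moves:
  targets:
    - {"travel":[0,0,2],"roll":0,"jaw":25}
    - {"travel":[0,0,2],"roll":0,"jaw":25}

```text
clock: 16.95
tool_pos: [0.4603, 0.0874, 0.0284]
orientation: [-179.9, 0.1, -108.9]
force: [-18.1, 8.4, 45.9]
opening: 0.0337
gripper_force: 30.0
```

apply_moves:
  targets:
    - {"travel":[0,0,0],"roll":0,"jaw":60}
    - {"travel":[0,0,0],"roll":0,"jaw":60}
    - {"travel":[0,0,0],"roll":0,"jaw":60}
    - {"travel":[0,0,-10],"roll":0,"jaw":60}
    - {"travel":[0,0,-40],"roll":0,"jaw":60}
    - {"travel":[0,0,-40],"roll":0,"jaw":60}
    - {"travel":[-10,0,-40],"roll":0,"jaw":60}
    - {"travel":[-10,0,0],"roll":0,"jaw":60}
    - {"travel":[0,0,0],"roll":0,"jaw":60}

```text
clock: 17.85
tool_pos: [0.4669, 0.1061, 0.1573]
orientation: [-179.9, 0.2, -108.9]
force: [0.1, -0.8, -0.8]
opening: 0.0602
gripper_force: 0.0
```

Run:
```python
from h import *
o,im=shot("wrist","w7");print(o["tool_pos"],o["orientation"])
W=cam("wrist",o)
print("px of P",proj(W,(.4603,.0874,.034)))
c=cv2.Canny(cv2.GaussianBlur(im,(3,3),0),20,50)
c=cv2.dilate(c,np.ones((3,3)))
for k in cv2.findContours(c,cv2.RETR_LIST,2)[0]:
    a=cv2.contourArea(k);r=cv2.minAreaRect(k)
    if 600<a<8000 and r[0][1]<245: print(a,r,[im[int(r[0][1]),int(r[0][0])].tolist()])
```

```text
[0.46690751 0.10611409 0.1572936 ] [-1.79878801e+02  1.67821212e-01 -1.08932867e+02]
px of P [255.51587763 174.22121183]
610.0 ((179.8000030517578, 244.4000244140625), (23.25510597229004, 42.93250274658203), 26.56505012512207) [[163, 174, 180]]
1712.0 ((256.726806640625, 209.20606994628906), (73.04862976074219, 32.59195327758789), 88.72696685791016) [[174, 167, 170]]
2689.0 ((61.59412384033203, 165.42352294921875), (35.79352569580078, 84.27748107910156), 77.47119140625) [[255, 255, 143]]
4723.0 ((68.21703338623047, 166.57351684570312), (55.44063186645508, 145.1089324951172), 82.14668273925781) [[255, 255, 145]]
1899.5 ((140.18470764160156, 26.328025817871094), (19.018009185791016, 116.87328338623047), 73.61045837402344) [[250, 248, 245]]
3933.0 ((128.5, 27.5), (55.0, 175.0), 90.0) [[250, 247, 245]]
```

Run:
```python
from h import *
np.set_printoptions(precision=4,suppress=True)
o=ctrl.get_obs();W=cam("wrist",o);im=cv2.imread("pics/w7.png")
cv2.imwrite("pics/w7c.png",cv2.resize(im[130:290,160:360],None,fx=3.5,fy=3.5,interpolation=cv2.INTER_CUBIC))
a,b=plane(W,(256,174.5),.034),plane(W,(257.3,244),.034);print(a,b,np.linalg.norm(a-b),np.degrees(np.arctan2(*(a-b)[1::-1])))
l,r=plane(W,(242,209),.034),plane(W,(271.5,209),.034);print(np.linalg.norm(l-r))
```

```text
[0.4585 0.0865 0.034 ] [0.4813 0.1573 0.034 ] 0.07443146353755287 -107.81316786341287
0.02962247941888522
```

View pics/w7c.png

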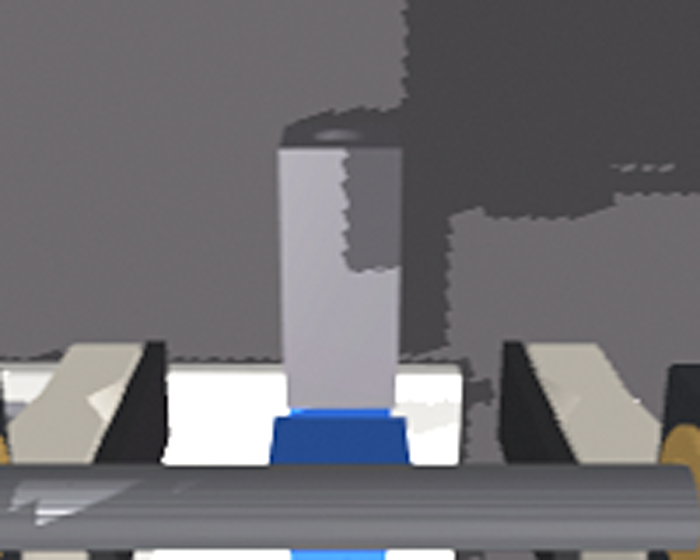

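The block lies flat on the bench, clear of the rack. Its far end is at crop row 148 and its near end at row 410, with x from 280 to 400. I'll regrip it at its middle with only the fingertips, so that it pivots more easily.

apply_moves:
  targets:
    - {"travel":[-16,2.2,40],"roll":-1,"jaw":60}
    - {"travel":[0,0,40],"roll":0,"jaw":60}
    - {"travel":[0,0,33],"roll":0,"jaw":60}
    - {"travel":[0,0,0],"roll":0,"jaw":60}
    - {"travel":[0,0,0],"roll":0,"jaw":25}
    - {"travel":[0,0,0],"roll":0,"jaw":25}
    - {"travel":[0,0,0],"roll":0,"jaw":25}
    - {"travel":[0,0,0],"roll":0,"jaw":25}
    - {"travel":[0,0,0],"roll":0,"jaw":25}

```text
clock: 18.8
tool_pos: [0.4699, 0.1214, 0.044]
orientation: [-179.9, 0.1, -107.9]
force: [-1.3, -0.2, 8.5]
opening: 0.0338
gripper_force: 30.0
```

apply_moves:
  targets:
    - {"travel":[0,0,-20],"roll":-1,"jaw":25}
    - {"travel":[0,0,-20],"roll":0,"jaw":25}
    - {"travel":[0,0,-15],"roll":0,"jaw":25}
    - {"travel":[0,0,0],"roll":0,"jaw":25}

```text
clock: 19.2
tool_pos: [0.4702, 0.1217, 0.0998]
orientation: [-179.8, 0.2, -106.9]
force: [0.6, -1.0, -1.0]
opening: 0.0338
gripper_force: 30.0
```

apply_moves:
  targets:
    - {"travel":[0,0,-8],"roll":1.9,"jaw":25}
    - {"travel":[-21,0,0],"roll":0,"jaw":25}
    - {"travel":[0,0,0],"roll":0,"jaw":25}
    - {"travel":[0,0,14],"roll":0,"jaw":25}
    - {"travel":[0,0,4],"roll":0,"jaw":25}
    - {"travel":[0,0,3],"roll":0,"jaw":25}
    - {"travel":[0,0,3],"roll":0,"jaw":25}

```text
clock: 19.9
tool_pos: [0.4753, 0.139, 0.0815]
orientation: [180.0, -0.2, -108.8]
force: [-0.1, -12.1, 11.1]
opening: 0.0337
gripper_force: 30.0
```

apply_moves:
  targets:
    - {"travel":[0,0,3],"roll":0,"jaw":25}
    - {"travel":[0,0,3],"roll":0,"jaw":25}
    - {"travel":[0,0,3],"roll":0,"jaw":25}
    - {"travel":[0,0,3],"roll":0,"jaw":25}

```text
clock: 20.3
tool_pos: [0.4749, 0.1384, 0.0693]
orientation: [179.9, -0.3, -108.9]
force: [1.1, -11.5, 8.6]
opening: 0.0341
gripper_force: 30.0
```

apply_moves:
  targets:
    - {"travel":[0,0,3],"roll":0,"jaw":25}
    - {"travel":[-3,0,0],"roll":0,"jaw":25}
    - {"travel":[-3,0,0],"roll":0,"jaw":25}

```text
clock: 20.6
tool_pos: [0.4747, 0.1399, 0.0654]
orientation: [179.8, -0.7, -108.9]
force: [6.3, -35.7, 9.2]
opening: 0.0339
gripper_force: 30.1
```

apply_moves:
  targets:
    - {"travel":[-3,0,0],"roll":0,"jaw":25}
    - {"travel":[-2,0,0],"roll":0,"jaw":25}

```text
clock: 20.8
tool_pos: [0.4748, 0.1419, 0.0647]
orientation: [179.7, -1.0, -109.0]
force: [7.5, -43.3, 6.2]
opening: 0.034
gripper_force: 30.2
```

apply_moves:
  targets:
    - {"travel":[10,0,0],"roll":0,"jaw":25}
    - {"travel":[5,0,-20],"roll":0,"jaw":25}
    - {"travel":[0,0,-30],"roll":0,"jaw":25}
    - {"travel":[0,0,0],"roll":0,"jaw":25}

```text
clock: 21.2
tool_pos: [0.4763, 0.138, 0.1194]
orientation: [-179.8, 0.2, -108.8]
force: [0.9, 0.1, -0.4]
opening: 0.0337
gripper_force: 29.8
```

```bash
cat > tilt.py <<'E'
from h import *
import sys
o,im=shot("wrist",sys.argv[1]);g=cv2.GaussianBlur(cv2.cvtColor(im,cv2.COLOR_BGR2GRAY),(3,3),0).astype(int)
print(o["tool_pos"],o["force"])
print("col255",[(r,int(g[r,250:262].mean())) for r in range(90,250,4)])
for r in(int(x) for x in sys.argv[2:]): 
    d=np.diff(g[r,190:325]);print("row",r,[(190+i,int(d[i])) for i in np.where(abs(d)>7)[0]])
E
python3 tilt.py w8 180 195 205 215 225
```

```text
[0.47628582 0.13799672 0.11936967] [ 0.94469125  0.14182764 -0.41143386]
col255 [(90, 137), (94, 137), (98, 137), (102, 137), (106, 137), (110, 137), (114, 137), (118, 137), (122, 137), (126, 136), (130, 121), (134, 119), (138, 114), (142, 120), (146, 115), (150, 118), (154, 116), (158, 116), (162, 118), (166, 113), (170, 119), (174, 116), (178, 122), (182, 124), (186, 124), (190, 124), (194, 124), (198, 125), (202, 126), (206, 127), (210, 127), (214, 127), (218, 127), (222, 127), (226, 129), (230, 129), (234, 129), (238, 129), (242, 129), (246, 130)]
row 180 [(np.int64(283), -13), (np.int64(284), -8)]
row 195 [(np.int64(283), -13), (np.int64(284), -11)]
row 205 [(np.int64(286), -10), (np.int64(287), -8)]
row 215 [(np.int64(190), -9), (np.int64(192), 9), (np.int64(197), 8), (np.int64(291), -13), (np.int64(292), -19), (np.int64(293), -10)]
row 225 [(np.int64(226), -34), (np.int64(227), -66), (np.int64(228), -29), (np.int64(282), 30), (np.int64(283), 67), (np.int64(284), 35), (np.int64(295), -48), (np.int64(296), -79), (np.int64(297), -23), (np.int64(298), 19), (np.int64(299), 8), (np.int64(305), 12)]
```

apply_moves:
  targets:
    - {"travel":[0,0,-20],"roll":0,"jaw":25}
    - {"travel":[-40,0,0],"roll":0,"jaw":25}
    - {"travel":[-40,0,0],"roll":0,"jaw":25}
    - {"travel":[-40,0,0],"roll":0,"jaw":25}
    - {"travel":[-39,0,20],"roll":0,"jaw":25}
    - {"travel":[0,0,30],"roll":0,"jaw":25}
    - {"travel":[0,0,20],"roll":0,"jaw":25}
    - {"travel":[0,0,5],"roll":0,"jaw":25}
    - {"travel":[0,0,0],"roll":0,"jaw":25}

```text
clock: 22.15
tool_pos: [0.5251, 0.2872, 0.0599]
orientation: [179.9, -0.2, -108.8]
force: [0.4, -0.3, -1.5]
opening: 0.0339
gripper_force: 29.8
```

apply_moves:
  targets:
    - {"travel":[3,0,0],"roll":0,"jaw":25}
    - {"travel":[3,0,0],"roll":0,"jaw":25}
    - {"travel":[2,0,0],"roll":0,"jaw":25}

```text
clock: 22.45
tool_pos: [0.5241, 0.2808, 0.0623]
orientation: [-179.9, 0.2, -108.9]
force: [0.2, 6.6, -1.1]
opening: 0.034
gripper_force: 29.8
```

apply_moves:
  targets:
    - {"travel":[2,0,-3],"roll":0,"jaw":25}
    - {"travel":[2,0,-4],"roll":0,"jaw":25}
    - {"travel":[2,0,-3.5],"roll":0,"jaw":25}

```text
clock: 22.75
tool_pos: [0.5227, 0.2761, 0.0729]
orientation: [-179.9, 0.3, -108.9]
force: [2.1, 6.7, -5.6]
opening: 0.0339
gripper_force: 30.0
```

apply_moves:
  targets:
    - {"travel":[2,0,-3],"roll":0,"jaw":25}
    - {"travel":[2,0,-3],"roll":0,"jaw":25}

```text
clock: 22.95
tool_pos: [0.5214, 0.2723, 0.0789]
orientation: [-179.9, 0.3, -108.9]
force: [2.9, 6.8, -5.4]
opening: 0.034
gripper_force: 30.0
```

apply_moves:
  targets:
    - {"travel":[2.5,0,-2.5],"roll":0,"jaw":25}
    - {"travel":[2.5,0,-2.5],"roll":0,"jaw":25}
    - {"travel":[2.5,0,-2],"roll":0,"jaw":25}

```text
clock: 23.25
tool_pos: [0.5189, 0.2651, 0.0859]
orientation: [-179.9, 0.3, -108.9]
force: [2.7, 7.1, -5.1]
opening: 0.0336
gripper_force: 30.0
```

apply_moves:
  targets:
    - {"travel":[3,0,-1.5],"roll":0,"jaw":25}
    - {"travel":[3,0,-1],"roll":0,"jaw":25}

```text
clock: 23.45
tool_pos: [0.5173, 0.2599, 0.0887]
orientation: [-179.9, 0.3, -108.9]
force: [0.6, 9.6, -2.6]
opening: 0.0337
gripper_force: 30.0
```

apply_moves:
  targets:
    - {"travel":[3,0,0],"roll":0,"jaw":25}
    - {"travel":[2,0,0],"roll":0,"jaw":25}

```text
clock: 23.65
tool_pos: [0.5164, 0.2565, 0.0898]
orientation: [-179.8, 0.5, -108.8]
force: [-0.3, 11.2, 2.7]
opening: 0.0336
gripper_force: 30.0
```

apply_moves:
  targets:
    - {"travel":[2,0,0],"roll":0,"jaw":25}
    - {"travel":[2,0,0],"roll":0,"jaw":25}

```text
clock: 23.85
tool_pos: [0.5157, 0.2532, 0.0902]
orientation: [-179.8, 0.6, -108.8]
force: [0.1, 11.5, 4.3]
opening: 0.034
gripper_force: 30.0
```

apply_moves:
  targets:
    - {"travel":[1,0,0],"roll":0,"jaw":25}
    - {"travel":[1,0,0],"roll":0,"jaw":25}

```text
clock: 24.05
tool_pos: [0.5152, 0.2513, 0.0903]
orientation: [-179.7, 0.6, -108.8]
force: [0.7, 11.6, 3.6]
opening: 0.0339
gripper_force: 30.0
```

apply_moves:
  targets:
    - {"travel":[1,0,0],"roll":0,"jaw":25}
    - {"travel":[1,0,0],"roll":0,"jaw":25}

```text
clock: 24.25
tool_pos: [0.5147, 0.2495, 0.0904]
orientation: [-179.7, 0.6, -108.8]
force: [1.0, 10.7, 4.8]
opening: 0.0339
gripper_force: 30.0
```

apply_moves:
  targets:
    - {"travel":[1,0,0],"roll":0,"jaw":25}
    - {"travel":[1,0,0],"roll":0,"jaw":25}

```text
clock: 24.45
tool_pos: [0.5143, 0.2477, 0.0905]
orientation: [-179.7, 0.6, -108.8]
force: [1.3, 10.1, 5.2]
opening: 0.0336
gripper_force: 30.0
```

apply_moves:
  targets:
    - {"travel":[1,0,0],"roll":0,"jaw":25}
    - {"travel":[1,0,0],"roll":0,"jaw":25}

```text
clock: 24.65
tool_pos: [0.5137, 0.2458, 0.0906]
orientation: [-179.7, 0.6, -108.8]
force: [1.5, 10.8, 5.4]
opening: 0.0338
gripper_force: 30.0
```

apply_moves:
  targets:
    - {"travel":[1,0,0],"roll":0,"jaw":25}
    - {"travel":[1,0,0],"roll":0,"jaw":25}

```text
clock: 24.85
tool_pos: [0.5131, 0.2439, 0.0906]
orientation: [-179.7, 0.6, -108.8]
force: [1.8, 11.1, 4.1]
opening: 0.0339
gripper_force: 30.0
```

apply_moves:
  targets:
    - {"travel":[-15,0,0],"roll":0,"jaw":25}
    - {"travel":[-5,0,-30],"roll":0,"jaw":25}
    - {"travel":[0,0,-30],"roll":0,"jaw":25}
    - {"travel":[0,0,0],"roll":0,"jaw":25}

```text
clock: 25.25
tool_pos: [0.5177, 0.2598, 0.1513]
orientation: [-179.8, 0.2, -108.8]
force: [-0.3, -0.1, -1.2]
opening: 0.0337
gripper_force: 30.0
```

```bash
cat >> tilt.py <<'E'
m=cv2.createCLAHE(4,(8,8)).apply(cv2.cvtColor(im,cv2.COLOR_BGR2GRAY))
L=cv2.createLineSegmentDetector().detect(cv2.cvtColor(im,cv2.COLOR_BGR2GRAY))[0][:,0]
for l in L:
    if min(l[0],l[2])>205 and max(l[0],l[2])<310 and 150<min(l[1],l[3]) and max(l[1],l[3])<262 and np.hypot(l[0]-l[2],l[1]-l[3])>10: print("seg",l.round(1))
E
python3 tilt.py w9 195 200 205 210 215
```

```text
[0.51768425 0.25980091 0.15125733] [-0.28672391 -0.11079557 -1.17386548]
col255 [(90, 255), (94, 223), (98, 118), (102, 164), (106, 164), (110, 162), (114, 163), (118, 163), (122, 163), (126, 163), (130, 163), (134, 162), (138, 162), (142, 162), (146, 162), (150, 162), (154, 162), (158, 139), (162, 105), (166, 71), (170, 72), (174, 105), (178, 103), (182, 255), (186, 136), (190, 106), (194, 106), (198, 106), (202, 106), (206, 106), (210, 106), (214, 106), (218, 79), (222, 75), (226, 75), (230, 74), (234, 75), (238, 75), (242, 75), (246, 74)]
row 195 [(np.int64(276), -8), (np.int64(278), 8), (np.int64(284), -11), (np.int64(285), -14)]
row 200 [(np.int64(283), -12), (np.int64(284), -16)]
row 205 []
row 210 []
row 215 []
seg [234.4 164.6 248.9 161.2]
seg [250.6 163.9 275.6 164.4]
seg [229.2 173.6 233.6 164.6]
seg [273.1 180.6 230.6 180.4]
seg [276.8 165.3 280.6 180.6]
seg [287.1 225.9 297.4 261.7]
seg [273.1 172.1 231.9 172.1]
seg [308.1 227.7 290.6 227.8]
seg [283.  260.6 281.6 228.1]
seg [228.  228.1 226.9 260.6]
seg [233.1 216.9 276.9 217.1]
seg [230.3 238.1 232.1 218.1]
seg [278.1 218.1 279.4 231.9]
```

```bash
cat > fit.py <<'E'
from h import *
import sys
def fit(tag,r0,r1,half=34.):
    o,im=shot("wrist",tag);g=cv2.cvtColor(im,cv2.COLOR_BGR2GRAY).astype(float);K=ctrl.calibration("wrist")["K"];H=ctrl.calibration("wrist")["hand_eye"]
    rows=[];w=[]
    for r in range(r0,r1):
        e=[]
        for a,b,s in((222,245,1),(264,290,-1)):
            d=np.abs(np.diff(g[r,a:b]));
            i=int(d.argmax());j=slice(max(i-2,0),i+3);e.append(a+.5+(np.arange(a,b-1)[j]*d[j]).sum()/d[j].sum()-a)
        rows.append(r);w.append(e)
    w=np.array(w);rows=np.array(rows);pl=np.polyfit(rows,w[:,0],1);pr=np.polyfit(rows,w[:,1],1)
    print("resid",np.std(w[:,0]-np.polyval(pl,rows)).round(2),np.std(w[:,1]-np.polyval(pr,rows)).round(2))
    P=[]
    for r in(r0,r1-1):
        D=.034*K[0,0]/(np.polyval(pr,r)-np.polyval(pl,r));p=H@[0,(r-K[1,2])/K[1,1]*D,D,1];P.append(p);print(r,np.polyval(pl,r).round(2),np.polyval(pr,r).round(2),"tool x,z",p[0].round(4),p[2].round(4))
    d=P[0]-P[1];print("theta",np.degrees(np.arctan2(d[2],d[0])))
    return o
if __name__=="__main__": fit(sys.argv[1],int(sys.argv[2]),int(sys.argv[3]))
E
python3 fit.py w10 220 228
```

```text
resid 2.33 0.74
220 233.71 277.76 tool x,z -0.0014 0.0598
227 227.57 280.47 tool x,z 0.0078 0.0256
theta 105.17212438965123
```

Run:
```python
import cv2
g=cv2.cvtColor(cv2.imread("pics/w9.png"),cv2.COLOR_BGR2GRAY)
for r in(212,219,223,227,231,236,242):print(r,g[r,222:240].tolist(),g[r,272:290].tolist())
```

```text
212 [107, 107, 106, 106, 106, 107, 106, 107, 107, 106, 107, 106, 106, 107, 106, 107, 106, 106] [106, 106, 106, 107, 106, 107, 105, 108, 108, 107, 107, 107, 107, 107, 107, 108, 107, 107]
219 [106, 106, 106, 107, 106, 107, 107, 106, 107, 108, 97, 78, 73, 74, 74, 75, 74, 75] [74, 74, 74, 74, 75, 73, 86, 105, 107, 106, 108, 108, 106, 107, 108, 107, 107, 108]
223 [107, 106, 106, 107, 107, 108, 106, 107, 107, 104, 89, 72, 74, 75, 76, 75, 74, 76] [74, 75, 75, 74, 75, 74, 76, 94, 108, 107, 107, 107, 107, 108, 108, 107, 107, 107]
227 [93, 70, 72, 72, 72, 71, 90, 109, 109, 94, 72, 74, 74, 75, 74, 76, 75, 74] [74, 75, 75, 75, 75, 74, 74, 86, 104, 108, 94, 71, 74, 74, 73, 79, 98, 108]
231 [57, 37, 40, 40, 39, 37, 81, 110, 102, 83, 74, 75, 75, 75, 75, 75, 74, 75] [75, 74, 75, 75, 75, 75, 75, 73, 92, 111, 85, 35, 40, 40, 40, 37, 61, 133]
236 [36, 40, 41, 40, 39, 41, 70, 98, 91, 73, 73, 74, 75, 75, 75, 75, 75, 75] [74, 76, 75, 75, 75, 75, 74, 74, 76, 68, 52, 33, 39, 41, 40, 41, 38, 31]
242 [41, 41, 41, 43, 42, 42, 54, 72, 76, 74, 74, 75, 76, 74, 74, 75, 75, 76] [75, 74, 74, 75, 74, 75, 75, 75, 76, 69, 48, 35, 36, 37, 39, 40, 41, 39]
```

The wrist data puts the block at about 81°, so nearly upright. I'll stand it on open bench to square it up, then regrip it.

apply_moves:
  targets:
    - {"travel":[42,0,0],"roll":0,"jaw":25}
    - {"travel":[42,0,0],"roll":0,"jaw":25}
    - {"travel":[42,0,0],"roll":0,"jaw":25}
    - {"travel":[40,0,20],"roll":0,"jaw":25}
    - {"travel":[0,0,35],"roll":0,"jaw":25}
    - {"travel":[0,0,22],"roll":0,"jaw":25}
    - {"travel":[0,0,4],"roll":0,"jaw":25}
    - {"travel":[0,0,3],"roll":0,"jaw":25}
    - {"travel":[0,0,0],"roll":0,"jaw":25}

```text
clock: 26.25
tool_pos: [0.4626, 0.1017, 0.0636]
orientation: [180.0, -0.0, -108.8]
force: [0.4, -0.5, -1.6]
opening: 0.0339
gripper_force: 30.0
```

apply_moves:
  targets:
    - {"travel":[0,0,2],"roll":0,"jaw":25}
    - {"travel":[0,0,2],"roll":0,"jaw":25}

```text
clock: 26.45
tool_pos: [0.4629, 0.102, 0.0602]
orientation: [-179.9, 0.1, -108.8]
force: [-0.6, 0.7, -2.3]
opening: 0.0335
gripper_force: 30.0
```

apply_moves:
  targets:
    - {"travel":[0,0,2],"roll":0,"jaw":25}
    - {"travel":[0,0,2],"roll":0,"jaw":25}

```text
clock: 26.65
tool_pos: [0.463, 0.1011, 0.0579]
orientation: [-179.9, -0.0, -108.8]
force: [-10.1, -8.7, 36.6]
opening: 0.034
gripper_force: 30.0
```

apply_moves:
  targets:
    - {"travel":[0,0,1.5],"roll":0,"jaw":25}
    - {"travel":[0,0,1.5],"roll":0,"jaw":25}

```text
clock: 26.85
tool_pos: [0.4626, 0.1004, 0.0554]
orientation: [-179.9, -0.1, -108.8]
force: [-10.0, -11.1, 38.7]
opening: 0.0337
gripper_force: 30.0
```

apply_moves:
  targets:
    - {"travel":[0,0,2],"roll":0,"jaw":25}
    - {"travel":[0,0,-1],"roll":0,"jaw":25}
    - {"travel":[0,0,-1],"roll":0,"jaw":25}

```text
clock: 27.15
tool_pos: [0.4626, 0.1012, 0.0537]
orientation: [-179.9, 0.0, -108.9]
force: [-0.4, -0.6, -2.8]
opening: 0.0339
gripper_force: 30.0
```

Run:
```python
from h import *
o,im=shot("wrist","w11");g=cv2.cvtColor(im,cv2.COLOR_BGR2GRAY);print(o["tool_pos"],o["force"])
for r in(208,212,215,218,221,224,227,231):print(r,g[r,222:240].tolist(),g[r,272:290].tolist())
print([(r,int(g[r,255])) for r in range(190,232,2)])
```

```text
[0.46264579 0.10122474 0.05366951] [-0.40058327 -0.62535307 -2.79608794]
208 [96, 98, 96, 97, 97, 97, 97, 96, 96, 97, 96, 97, 97, 97, 97, 98, 97, 97] [96, 97, 97, 97, 97, 96, 96, 97, 96, 96, 97, 97, 97, 96, 96, 96, 96, 96]
212 [97, 97, 97, 97, 97, 97, 96, 96, 97, 97, 96, 96, 97, 97, 97, 96, 97, 97] [97, 96, 96, 97, 97, 96, 96, 96, 96, 96, 97, 97, 96, 96, 97, 97, 97, 98]
215 [97, 97, 98, 97, 96, 97, 97, 97, 97, 96, 97, 96, 96, 96, 96, 97, 97, 96] [97, 97, 98, 97, 96, 97, 97, 97, 97, 96, 97, 96, 96, 96, 97, 97, 97, 97]
218 [97, 96, 96, 96, 96, 96, 97, 97, 96, 97, 97, 97, 97, 97, 96, 96, 97, 97] [96, 97, 97, 96, 97, 96, 97, 97, 96, 97, 97, 97, 97, 97, 97, 97, 96, 97]
221 [97, 96, 97, 97, 97, 97, 96, 96, 97, 96, 98, 99, 99, 100, 100, 100, 99, 99] [97, 96, 97, 97, 97, 97, 97, 97, 96, 96, 96, 97, 96, 96, 96, 96, 96, 97]
224 [97, 97, 97, 97, 96, 97, 97, 97, 96, 98, 101, 101, 101, 102, 101, 102, 102, 103] [102, 101, 103, 102, 102, 102, 102, 98, 96, 97, 96, 96, 96, 97, 98, 97, 97, 97]
227 [86, 75, 76, 76, 75, 74, 86, 98, 96, 99, 100, 102, 103, 102, 101, 101, 101, 102] [102, 102, 102, 100, 101, 102, 102, 101, 98, 98, 88, 75, 76, 76, 76, 80, 90, 97]
231 [73, 53, 57, 57, 56, 57, 80, 99, 98, 100, 101, 101, 101, 102, 102, 101, 102, 102] [101, 102, 101, 101, 102, 102, 102, 101, 98, 97, 81, 53, 57, 57, 57, 55, 71, 169]
[(190, 96), (192, 96), (194, 97), (196, 97), (198, 97), (200, 97), (202, 97), (204, 97), (206, 97), (208, 97), (210, 96), (212, 97), (214, 97), (216, 96), (218, 97), (220, 96), (222, 101), (224, 102), (226, 102), (228, 101), (230, 101)]
```

apply_moves:
  targets:
    - {"travel":[0,0,0],"roll":0,"jaw":60}
    - {"travel":[0,0,0],"roll":0,"jaw":60}
    - {"travel":[0,0,0],"roll":0,"jaw":60}
    - {"travel":[0,0,0],"roll":0,"jaw":60}
    - {"travel":[-9,0,0],"roll":0,"jaw":60}
    - {"travel":[-8,0,0],"roll":0,"jaw":60}
    - {"travel":[0,0,0],"roll":0,"jaw":60}

```text
clock: 27.9
tool_pos: [0.4688, 0.1189, 0.0526]
orientation: [-180.0, 0.0, -108.8]
force: [0.2, 0.6, 0.6]
opening: 0.06
gripper_force: 0.0
```

Run:
```python
from h import *
o,im=shot("wrist","w12");g=cv2.cvtColor(im,cv2.COLOR_BGR2GRAY);print(o["tool_pos"],o["force"],o["opening"])
for r in(170,180,190,200,205,210,220,230,245):print(r,g[r,212:300:2].tolist())
print([(r,int(g[r,255])) for r in range(120,262,3)])
```

```text
[0.46877838 0.11892026 0.05262982] [0.15895351 0.59815832 0.56383934] 0.06004855794378355
170 [92, 93, 92, 92, 93, 92, 92, 91, 92, 93, 93, 93, 92, 92, 93, 92, 93, 92, 93, 92, 92, 92, 93, 92, 92, 92, 91, 92, 93, 92, 93, 91, 92, 93, 92, 92, 92, 92, 93, 92, 92, 92, 93, 92]
180 [93, 92, 92, 92, 92, 92, 92, 91, 91, 92, 92, 92, 93, 92, 92, 92, 93, 91, 93, 92, 92, 92, 92, 92, 92, 93, 92, 92, 93, 92, 93, 93, 92, 92, 92, 93, 92, 92, 92, 93, 92, 93, 92, 93]
190 [92, 92, 92, 93, 93, 92, 92, 92, 92, 93, 93, 93, 92, 92, 92, 92, 92, 92, 91, 92, 92, 92, 93, 92, 92, 92, 92, 92, 92, 92, 93, 91, 92, 92, 92, 91, 92, 92, 92, 93, 92, 92, 93, 92]
200 [92, 91, 93, 93, 91, 93, 93, 93, 92, 92, 95, 96, 94, 95, 95, 95, 95, 95, 95, 95, 96, 96, 95, 95, 95, 95, 96, 94, 96, 96, 96, 95, 95, 95, 93, 91, 92, 92, 93, 93, 92, 92, 92, 93]
205 [92, 92, 93, 93, 92, 93, 92, 92, 93, 95, 94, 95, 95, 96, 95, 95, 95, 96, 96, 96, 95, 96, 96, 96, 96, 96, 96, 95, 95, 95, 94, 94, 95, 94, 95, 92, 92, 92, 92, 92, 93, 92, 92, 93]
210 [93, 92, 93, 93, 92, 92, 93, 92, 93, 95, 96, 95, 94, 95, 95, 95, 96, 95, 96, 95, 95, 95, 95, 96, 96, 
[... 461 characters left out ...]
, 96, 96, 95, 96, 95, 94, 95, 95, 95, 95, 94, 95, 96, 95, 95, 95, 95, 95, 95, 95, 94, 95, 95, 95, 94, 95, 95, 95, 96, 95, 95, 94, 95, 94, 95, 94, 90, 143, 138]
[(120, 138), (123, 138), (126, 138), (129, 139), (132, 138), (135, 138), (138, 138), (141, 132), (144, 93), (147, 92), (150, 92), (153, 93), (156, 92), (159, 93), (162, 92), (165, 93), (168, 92), (171, 92), (174, 93), (177, 92), (180, 92), (183, 93), (186, 92), (189, 92), (192, 93), (195, 92), (198, 95), (201, 95), (204, 95), (207, 95), (210, 95), (213, 96), (216, 94), (219, 95), (222, 95), (225, 95), (228, 95), (231, 94), (234, 94), (237, 95), (240, 95), (243, 95), (246, 95), (249, 94), (252, 136), (255, 134), (258, 133), (261, 134)]
```

The rows show an upright face, 47 px wide at the bench and 72 px at the top, so the block stands upright and centred. Next I'll grip it and locate the pin.

apply_moves:
  targets:
    - {"travel":[0,0,0],"roll":0,"jaw":25}
    - {"travel":[0,0,0],"roll":0,"jaw":25}
    - {"travel":[0,0,0],"roll":0,"jaw":25}
    - {"travel":[0,0,0],"roll":0,"jaw":25}
    - {"travel":[0,0,-40],"roll":0,"jaw":25}
    - {"travel":[0,0,-40],"roll":0,"jaw":25}
    - {"travel":[0,0,0],"roll":0,"jaw":25}

```text
clock: 28.65
tool_pos: [0.4706, 0.119, 0.1373]
orientation: [-179.7, 0.4, -108.8]
force: [0.4, 1.1, -1.4]
opening: 0.0339
gripper_force: 30.0
```

Run:
```python
from h import *
np.set_printoptions(precision=4,suppress=True)
p=np.array([.5128,-.1363,.078]);rays=[]
for n in("scene","top"):
    o,im=shot(n,n+"13");C=cam(n);u,v=proj(C,p).astype(int);h=cv2.cvtColor(im,cv2.COLOR_BGR2HSV)
    m=cv2.inRange(h,(8,60,60),(28,255,255));b=np.zeros_like(m);b[v-22:v+22,u-22:u+22]=m[v-22:v+22,u-22:u+22]
    k,l,st,ce=cv2.connectedComponentsWithStats(b);print(n,(u,v),st[1:].tolist(),ce[1:].round(1).tolist())
```

```text
scene (np.int64(185), np.int64(202)) [[186, 201, 4, 9, 25]] [[187.4, 205.5]]
top (np.int64(319), np.int64(218)) [[315, 217, 3, 4, 6], [319, 218, 1, 2, 2]] [[316.2, 218.8], [319.0, 218.5]]
```

Run:
```python
from h import *
np.set_printoptions(precision=4,suppress=True)
S,T=cam("scene"),cam("top")
print(tri(ray(S,(187.4,202)),ray(T,(318,218.6))))
print("at z.08",plane(S,(187.4,202.5),.08),plane(T,(318,218.6),.08),"base z.049",plane(S,(187.2,209.5),.049),plane(T,(315.5,218.8),.049))
# platform edges in stand: hinge/free end at two heights level check later
```

```text
(array([ 0.5131, -0.1328,  0.0796]), np.float64(0.0016185297228542906))
at z.08 [ 0.5154 -0.1331  0.08  ] [ 0.5127 -0.1335  0.08  ] base z.049 [ 0.5101 -0.1354  0.049 ] [ 0.5138 -0.1311  0.049 ]
```

apply_moves:
  targets:
    - {"travel":[0,0,-30],"roll":0,"jaw":25}
    - {"travel":[37.5,-20.3,0],"roll":0,"jaw":25}
    - {"travel":[37.5,-20.3,0],"roll":0,"jaw":25}
    - {"travel":[37.5,-20.3,0],"roll":0,"jaw":25}
    - {"travel":[37.5,-20.3,0],"roll":0,"jaw":25}
    - {"travel":[37.5,-20.3,0],"roll":0,"jaw":25}
    - {"travel":[37.5,-20.3,0],"roll":0,"jaw":25}
    - {"travel":[0,0,0],"roll":0,"jaw":25}
    - {"travel":[0,0,0],"roll":0,"jaw":25}

```text
clock: 29.65
tool_pos: [0.5092, -0.1358, 0.1606]
orientation: [179.8, -0.1, -109.0]
force: [0.9, 0.2, -2.0]
opening: 0.0338
gripper_force: 30.0
```

Run:
```python
from h import *
o=ctrl.get_obs();print(o["tool_pos"],o["orientation"],o["force"],go(o,(.5133,-.1335,.140)))
```

```text
[ 0.50922669 -0.13580973  0.1605757 ] [ 1.79807035e+02 -5.90434066e-02 -1.09038345e+02] [ 0.89172888  0.17862438 -1.96717372] (array([-3.5, -3.2, 20.6]), None)
```

apply_moves:
  targets:
    - {"travel":[-3.5,-3.2,0],"roll":0,"jaw":25}
    - {"travel":[0,0,10],"roll":0,"jaw":25}
    - {"travel":[0,0,10],"roll":0,"jaw":25}
    - {"travel":[0,0,0],"roll":0,"jaw":25}

```text
clock: 30.05
tool_pos: [0.5133, -0.1316, 0.1405]
orientation: [179.8, -0.1, -108.8]
force: [-0.4, 0.2, -1.3]
opening: 0.0338
gripper_force: 30.0
```

apply_moves:
  targets:
    - {"travel":[0,0,3],"roll":0,"jaw":25}
    - {"travel":[0,0,2],"roll":0,"jaw":25}
    - {"travel":[0,0,2],"roll":0,"jaw":25}

```text
clock: 30.35
tool_pos: [0.5148, -0.1323, 0.1356]
orientation: [-180.0, 0.0, -108.8]
force: [-0.8, -0.2, -1.1]
opening: 0.0341
gripper_force: 30.0
```

apply_moves:
  targets:
    - {"travel":[1,0,2],"roll":0,"jaw":25}
    - {"travel":[0,0,2],"roll":0,"jaw":25}

```text
clock: 30.55
tool_pos: [0.5144, -0.1336, 0.1319]
orientation: [-180.0, -0.0, -108.9]
force: [-3.4, 1.2, 12.3]
opening: 0.0342
gripper_force: 30.0
```

apply_moves:
  targets:
    - {"travel":[0,0,1.5],"roll":0,"jaw":25}
    - {"travel":[0,0,1.5],"roll":0,"jaw":25}

```text
clock: 30.75
tool_pos: [0.5145, -0.1342, 0.1303]
orientation: [-179.9, -0.1, -108.8]
force: [-6.2, -3.1, 17.7]
opening: 0.0339
gripper_force: 30.0
```

apply_moves:
  targets:
    - {"travel":[0,0,-2.5],"roll":0,"jaw":25}
    - {"travel":[3,0,0],"roll":0,"jaw":25}
    - {"travel":[3,0,0],"roll":0,"jaw":25}

```text
clock: 31.05
tool_pos: [0.5127, -0.1386, 0.131]
orientation: [-180.0, 0.1, -108.9]
force: [1.2, 10.9, 0.6]
opening: 0.0338
gripper_force: 30.0
```

apply_moves:
  targets:
    - {"travel":[-3,0,0],"roll":0,"jaw":25}
    - {"travel":[-3,0,0],"roll":0,"jaw":25}
    - {"travel":[-3,0,0],"roll":0,"jaw":25}
    - {"travel":[-3,0,0],"roll":0,"jaw":25}

```text
clock: 31.45
tool_pos: [0.5158, -0.1283, 0.131]
orientation: [179.9, -0.1, -108.8]
force: [-1.0, -10.5, -0.5]
opening: 0.0338
gripper_force: 30.0
```

apply_moves:
  targets:
    - {"travel":[3,0,0],"roll":0,"jaw":25}
    - {"travel":[2.5,0,0],"roll":0,"jaw":25}
    - {"travel":[0,0,2],"roll":0,"jaw":25}
    - {"travel":[0,0,1.5],"roll":0,"jaw":25}

```text
clock: 31.85
tool_pos: [0.5147, -0.1337, 0.1291]
orientation: [-179.9, -0.1, -108.8]
force: [-5.1, -4.2, 18.1]
opening: 0.0337
gripper_force: 30.0
```

apply_moves:
  targets:
    - {"travel":[0,0,1],"roll":0,"jaw":25}
    - {"travel":[0,0,1],"roll":0,"jaw":25}

```text
clock: 32.05
tool_pos: [0.5146, -0.1345, 0.1276]
orientation: [-179.9, -0.1, -108.8]
force: [-5.5, -8.5, 18.8]
opening: 0.034
gripper_force: 30.0
```

apply_moves:
  targets:
    - {"travel":[0,0,-8],"roll":0,"jaw":25}
    - {"travel":[0,0,-8],"roll":0,"jaw":25}
    - {"travel":[0,0,-10],"roll":0,"jaw":25}
    - {"travel":[0,0,-20],"roll":0,"jaw":25}
    - {"travel":[0,0,0],"roll":0,"jaw":25}

```text
clock: 32.55
tool_pos: [0.5162, -0.1328, 0.1744]
orientation: [-179.7, 0.1, -108.8]
force: [0.6, 0.8, -1.3]
opening: 0.0341
gripper_force: 30.0
```

Run:
```python
from h import *
o,im=shot("scene","scene14");print(o["tool_pos"],o["force"])
a=cv2.imread("pics/scene13.png");d=cv2.absdiff(a,im).max(2)
# free-end platform zone & knob: compare pixels around projected platform_end / pin tip
C=cam("scene");k=np.array([.500,-.2827]);y=np.array([.0872,.9962]);x=np.array([.9962,-.0872])
for n,(sx,sy,z) in dict(endL=(-.042,.062,.049),endM=(0,.062,.049),endR=(.042,.062,.049),pin=(0,.147,.083),hinge=(.042,.19,.045)).items():
    p=np.r_[k+sx*x+sy*y,z];u,v=proj(C,p);i,j=int(v),int(u);print(n,(u.round(1),v.round(1)),int(d[i-5:i+6,j-5:j+6].max()))
b=cv2.cvtColor(im,cv2.COLOR_BGR2GRAY);a=cv2.cvtColor(a,cv2.COLOR_BGR2GRAY)
u,v=proj(C,np.r_[k+.062*y+.03*x,.049]).astype(int)
print(a[v-8:v+9,u].tolist(),b[v-8:v+9,u].tolist())
print(a[v,u-12:u+12].tolist(),b[v,u-12:u+12].tolist())
h,im2=shot("wrist","w14");g=cv2.cvtColor(im2,cv2.COLOR_BGR2GRAY)
print([(r,int(g[r,255])) for r in range(180,255,3)])
for r in(205,215,225,235,245):print(r,g[r,212:300:2].tolist())
```

```text
[ 0.51619741 -0.13277656  0.17439166] [ 0.6149786   0.80225758 -1.26900962]
endL (np.float64(151.3), np.float64(211.8)) 169
endM (np.float64(156.7), np.float64(222.7)) 88
endR (np.float64(162.3), np.float64(234.1)) 139
pin (np.float64(185.7), np.float64(201.6)) 197
hinge (np.float64(209.1), np.float64(215.8)) 61
[247, 247, 249, 253, 204, 162, 158, 229, 231, 230, 232, 220, 190, 188, 217, 216, 214] [245, 246, 247, 249, 251, 206, 175, 227, 228, 230, 231, 219, 191, 188, 218, 216, 215]
[230, 229, 229, 229, 229, 229, 229, 229, 229, 229, 228, 229, 231, 157, 203, 249, 246, 246, 246, 246, 246, 247, 248, 247] [230, 229, 229, 229, 230, 229, 229, 229, 229, 229, 228, 228, 228, 173, 250, 246, 245, 245, 246, 245, 245, 245, 246, 248]
[(180, 255), (183, 112), (186, 151), (189, 142), (192, 118), (195, 125), (198, 156), (201, 63), (204, 64), (207, 65), (210, 64), (213, 64), (216, 64), (219, 65), (222, 65), (225, 64), (228, 64), (231, 64), (234, 64), (237, 65), (240, 64), (243, 64), (246, 64), (249, 65), (252, 65)]
205 [96, 97, 227, 230, 255, 255, 255, 255, 255, 255, 59, 65, 65, 65, 64, 64, 64, 64, 65, 
[... 170 characters left out ...]
4, 65, 64, 64, 64, 64, 66, 64, 64, 65, 64, 65, 64, 65, 65, 65, 65, 64, 64, 65, 65, 64, 65, 94, 255, 255, 255, 255, 255, 255, 255, 255]
225 [96, 96, 96, 97, 77, 63, 62, 64, 64, 65, 65, 63, 65, 65, 65, 64, 65, 63, 64, 65, 65, 65, 64, 65, 64, 65, 66, 65, 64, 64, 65, 64, 65, 64, 65, 65, 53, 255, 255, 255, 255, 255, 255, 255]
235 [158, 159, 157, 159, 140, 45, 65, 66, 65, 65, 65, 64, 64, 65, 65, 64, 65, 64, 65, 65, 65, 64, 65, 64, 64, 65, 64, 66, 65, 63, 64, 64, 65, 65, 65, 64, 66, 65, 52, 102, 161, 158, 158, 158]
245 [211, 201, 201, 24, 60, 64, 64, 64, 65, 66, 65, 65, 65, 65, 64, 65, 65, 65, 65, 64, 64, 64, 65, 65, 64, 66, 64, 64, 64, 65, 65, 64, 65, 65, 65, 65, 64, 64, 64, 63, 26, 159, 158, 164]
```

The scene shows the platform's free edge dropped about 1 px, so the press tilted the platform slightly. The test itself is clear: the lower end stops at about 3 mm, so it is the dimple and the hole is already up. I'll stand the block down, re-level the platform, and pick the block up again.

apply_moves:
  targets:
    - {"travel":[-36,22,0],"roll":0,"jaw":25}
    - {"travel":[-36,22,0],"roll":0,"jaw":25}
    - {"travel":[-36,22,0],"roll":0,"jaw":25}
    - {"travel":[-35,21,0],"roll":0,"jaw":25}
    - {"travel":[0,0,40],"roll":0,"jaw":25}
    - {"travel":[0,0,40],"roll":0,"jaw":25}
    - {"travel":[0,0,30],"roll":0,"jaw":25}
    - {"travel":[0,0,4],"roll":0,"jaw":25}
    - {"travel":[0,0,0],"roll":0,"jaw":25}

```text
clock: 33.55
tool_pos: [0.4778, 0.0302, 0.0569]
orientation: [179.9, -0.1, -108.8]
force: [0.5, 0.3, -1.3]
opening: 0.0341
gripper_force: 30.0
```

apply_moves:
  targets:
    - {"travel":[0,0,2],"roll":0,"jaw":25}
    - {"travel":[0,0,2],"roll":0,"jaw":25}

```text
clock: 33.75
tool_pos: [0.4794, 0.0309, 0.0549]
orientation: [-179.9, 0.1, -108.9]
force: [0.4, 0.4, -1.0]
opening: 0.0337
gripper_force: 30.0
```

apply_moves:
  targets:
    - {"travel":[0,0,1.5],"roll":0,"jaw":25}
    - {"travel":[0,0,1],"roll":0,"jaw":25}

```text
clock: 33.95
tool_pos: [0.479, 0.0307, 0.0525]
orientation: [-179.9, 0.1, -108.8]
force: [-7.4, 1.8, 25.6]
opening: 0.0339
gripper_force: 30.0
```

apply_moves:
  targets:
    - {"travel":[0,0,1],"roll":0,"jaw":25}
    - {"travel":[0,0,0],"roll":0,"jaw":25}

```text
clock: 34.15
tool_pos: [0.479, 0.0308, 0.0525]
orientation: [-179.9, 0.1, -108.8]
force: [-8.1, 1.5, 24.9]
opening: 0.0339
gripper_force: 30.0
```

apply_moves:
  targets:
    - {"travel":[0,0,0],"roll":0,"jaw":60}
    - {"travel":[0,0,0],"roll":0,"jaw":60}
    - {"travel":[0,0,0],"roll":0,"jaw":60}
    - {"travel":[0,0,-40],"roll":0,"jaw":60}
    - {"travel":[0,0,-40],"roll":0,"jaw":60}
    - {"travel":[0,0,-40],"roll":0,"jaw":60}
    - {"travel":[0,0,-35],"roll":0,"jaw":60}
    - {"travel":[0,0,0],"roll":0,"jaw":60}

```text
clock: 34.95
tool_pos: [0.481, 0.0313, 0.21]
orientation: [-179.6, 0.3, -108.8]
force: [-0.4, -0.5, 0.4]
opening: 0.0601
gripper_force: 0.0
```

apply_moves:
  targets:
    - {"travel":[41,-18,0],"roll":0,"jaw":38}
    - {"travel":[41,-18,0],"roll":0,"jaw":38}
    - {"travel":[41,-18,0],"roll":0,"jaw":38}
    - {"travel":[41,-18,0],"roll":0,"jaw":38}
    - {"travel":[42,-17,0],"roll":0,"jaw":38}
    - {"travel":[42,-17,0],"roll":0,"jaw":38}
    - {"travel":[42,-17,0],"roll":0,"jaw":38}
    - {"travel":[0,0,0],"roll":-7,"jaw":38}
    - {"travel":[0,0,0],"roll":-7,"jaw":38}
    - {"travel":[0,0,0],"roll":0,"jaw":38}

```text
clock: 35.95
tool_pos: [0.5006, -0.2842, 0.2041]
orientation: [179.9, 0.0, -94.8]
force: [0.4, 0.4, 0.4]
opening: 0.0384
gripper_force: 0.0
```

Run:
```python
from h import *
o,im=shot("wrist","w15");print(o["tool_pos"],o["orientation"])
def ang(f,o):
    im=cv2.imread(f);g=cv2.cvtColor(im,cv2.COLOR_BGR2GRAY)
    L=cv2.createLineSegmentDetector().detect(g)[0][:,0]
    for l in L:
        n=np.hypot(l[0]-l[2],l[1]-l[3])
        if n>14 and 225<l[0]<295 and 225<l[2]<295 and 155<min(l[1],l[3]) and max(l[1],l[3])<212: print(l.round(1),"img angle from vertical",np.degrees(np.arctan2(l[2]-l[0],l[3]-l[1])).round(1)%180)
print("before");ang("pics/w2.png",o);print("now");ang("pics/w15.png",o)
```

```text
[ 0.50058078 -0.28416969  0.20410594] [ 1.79922661e+02  1.29473289e-02 -9.48255618e+01]
before
[251.9 164.8 279.4 164.6] img angle from vertical 90.4
[276.4 190.1 265.3 199.3] img angle from vertical 129.6
[260.3 205.6 263.8 183. ] img angle from vertical 171.1
[253.1 199.6 242.2 190.3] img angle from vertical 49.5
[254.  174.4 258.1 205.6] img angle from vertical 7.3
[266.5 164.8 277.8 176. ] img angle from vertical 45.3
[276.5 175.5 279.7 192.3] img angle from vertical 10.6
[285.5 188.1 284.9 170.6] img angle from vertical 2.0
[251.9 194.4 251.9 175.6] img angle from vertical 0.0
now
[247.9 167.1 263.2 165.6] img angle from vertical 95.6
[238.6 174.9 249.8 164.9] img angle from vertical 131.8
[270.7 190.6 271.  208.1] img angle from vertical 1.1
[267.2 202.9 249.1 174.5] img angle from vertical 32.399994
[257.4 202.5 239.5 195.3] img angle from vertical 68.1
[263.4 165.4 273.4 175.4] img angle from vertical 45.3
[275.9 163.9 261.3 155.8] img angle from vertical 60.699997
[290.4 205.6 289.9 190.6] img angle from vertical 1.8999939
[290.6 188.1 291.  155.6] img angle from vertical 179.2
[260.6 155.5 244.3 157.4] img angle from vertical 96.7
[283.7 181.6 276.7 165.2] img angle from vertical 23.0
[250.8 170.5 268.8 191.3] img angle from vertical 40.9
```

The knob was driven back: its bar is now at about -58° in the world against -95° when level. I'll regrip it and turn it back.

apply_moves:
  targets:
    - {"travel":[-1.5,0,30],"roll":0,"jaw":38}
    - {"travel":[0,0,30],"roll":-8,"jaw":38}
    - {"travel":[0,0,30],"roll":-8,"jaw":38}
    - {"travel":[0,0,10],"roll":-8,"jaw":38}
    - {"travel":[0,0,0],"roll":-8,"jaw":38}
    - {"travel":[0,0,0],"roll":-4.6,"jaw":38}
    - {"travel":[0,0,30],"roll":0,"jaw":38}
    - {"travel":[0,0,22],"roll":0,"jaw":38}
    - {"travel":[0,0,0],"roll":0,"jaw":4}
    - {"travel":[0,0,0],"roll":0,"jaw":4}

```text
clock: 37.0
tool_pos: [0.5013, -0.2819, 0.0532]
orientation: [180.0, 0.0, -58.3]
force: [0.5, 0.3, 0.6]
opening: 0.0274
gripper_force: 0.0
```

apply_moves:
  targets:
    - {"travel":[0,0,0],"roll":0,"jaw":4}
    - {"travel":[0,0,0],"roll":0,"jaw":4}
    - {"travel":[0,0,0],"roll":0,"jaw":4}

```text
clock: 37.3
tool_pos: [0.5018, -0.2823, 0.0543]
orientation: [-179.9, -0.1, -58.3]
force: [-2.0, 1.3, 4.7]
opening: 0.0137
gripper_force: 29.7
```

Gripped at 14 mm, so I'll turn it 36.7° clockwise to -95.

apply_moves:
  targets:
    - {"travel":[0,0,0],"roll":6,"jaw":4}
    - {"travel":[0,0,0],"roll":6,"jaw":4}
    - {"travel":[0,0,0],"roll":6,"jaw":4}
    - {"travel":[0,0,0],"roll":6,"jaw":4}
    - {"travel":[0,0,0],"roll":6,"jaw":4}
    - {"travel":[0,0,0],"roll":6.7,"jaw":4}
    - {"travel":[0,0,0],"roll":0,"jaw":4}
    - {"travel":[0,0,0],"roll":0,"jaw":4}

```text
clock: 38.1
tool_pos: [0.5001, -0.2826, 0.0543]
orientation: [179.9, -0.0, -95.0]
force: [-5.6, -1.1, 10.8]
opening: 0.0141
gripper_force: 29.8
```

apply_moves:
  targets:
    - {"travel":[0,0,0],"roll":0,"jaw":38}
    - {"travel":[0,0,0],"roll":0,"jaw":38}
    - {"travel":[0,0,0],"roll":0,"jaw":38}
    - {"travel":[0,0,-40],"roll":0,"jaw":38}
    - {"travel":[0,0,-40],"roll":0,"jaw":38}
    - {"travel":[0,0,-40],"roll":0,"jaw":38}
    - {"travel":[0,0,-30],"roll":0,"jaw":38}
    - {"travel":[0,0,0],"roll":0,"jaw":38}

```text
clock: 38.9
tool_pos: [0.5037, -0.2829, 0.2081]
orientation: [-179.5, -0.1, -94.9]
force: [0.2, 0.5, 0.8]
opening: 0.0381
gripper_force: 0.0
```

Run:
```python
from h import *
o,im=shot("wrist","w16");print(o["tool_pos"],o["orientation"])
for l in cv2.createLineSegmentDetector().detect(cv2.cvtColor(im,cv2.COLOR_BGR2GRAY))[0][:,0]:
    n=np.hypot(l[0]-l[2],l[1]-l[3])
    if n>14 and 225<l[0]<295 and 225<l[2]<295 and 155<min(l[1],l[3]) and max(l[1],l[3])<212: print(l.round(1),np.degrees(np.arctan2(l[2]-l[0],l[3]-l[1])).round(1)%180)
```

```text
[ 0.50367763 -0.28292908  0.20814513] [-1.79522530e+02 -1.11846030e-01 -9.49147107e+01]
[253.1 164.2 276.9 164.4] 89.4
[256.  187.8 258.8 204.2] 9.9
[260.7 205.6 264.6 180.5] 171.0
[253.5 199.2 240.7 188.1] 49.100006
[276.9 177.7 281.1 191.7] 16.6
[285.8 188.1 285.3 170.6] 1.6000061
[251.7 186.9 253.8 166.7] 174.0
```

apply_moves:
  targets:
    - {"travel":[-44,7.4,0],"roll":0,"jaw":64}
    - {"travel":[-44,7.4,0],"roll":0,"jaw":64}
    - {"travel":[-44,7.4,0],"roll":0,"jaw":64}
    - {"travel":[-44,7.4,0],"roll":0,"jaw":64}
    - {"travel":[-44,7.4,0],"roll":0,"jaw":64}
    - {"travel":[-45,7.4,0],"roll":0,"jaw":64}
    - {"travel":[-45,7.1,0],"roll":0,"jaw":64}
    - {"travel":[0,0,0],"roll":7,"jaw":64}
    - {"travel":[0,0,0],"roll":6.9,"jaw":64}
    - {"travel":[0,0,0],"roll":0,"jaw":64}

```text
clock: 39.95
tool_pos: [0.476, 0.0316, 0.202]
orientation: [179.9, -0.1, -108.9]
force: [-0.2, 0.5, -0.3]
opening: 0.0643
gripper_force: 0.0
```

Run:
```python
from h import *
o,im=shot("wrist","w17");print(o["tool_pos"],o["orientation"],go(o,(.479,.0308,.0525)))
W=cam("wrist",o);x=R.from_euler("z",-108.8,degrees=True).apply([1,0,0]);y=np.array([x[1],-x[0],0])
print("expected top corners",[proj(W,np.array([.479,.0308,.08])+a*.017*x+b*.017*y).round(1).tolist() for a,b in((1,-1),(1,1),(-1,1),(-1,-1))])
for l in cv2.createLineSegmentDetector().detect(cv2.cvtColor(im,cv2.COLOR_BGR2GRAY))[0][:,0]:
    if np.hypot(l[0]-l[2],l[1]-l[3])>14 and all(215<v<300 for v in l[::2]) and all(140<v<250 for v in l[1::2]): print(l.round(1))
```

```text
[0.47601783 0.03163172 0.20197361] [ 1.79916271e+02 -5.82952233e-02 -1.08897289e+02] (array([ -0.3,  -3.3, 149.5]), None)
expected top corners [[234.1, 178.1], [269.2, 178.0], [268.7, 210.9], [234.9, 211.0]]
[268.1 176.6 234.4 176.9]
[233.9 178.1 234.7 208.2]
[235.6 209.9 268.1 210.1]
[295.7 179.5 275.4 186.3]
[250.6 159.4 270.8 152.5]
```

apply_moves:
  targets:
    - {"travel":[0,-3,40],"roll":0,"jaw":64}
    - {"travel":[0,0,40],"roll":0,"jaw":64}
    - {"travel":[0,0,40],"roll":0,"jaw":64}
    - {"travel":[0,0,29],"roll":0,"jaw":64}
    - {"travel":[0,0,0],"roll":0,"jaw":64}
    - {"travel":[0,0,0],"roll":0,"jaw":25}
    - {"travel":[0,0,0],"roll":0,"jaw":25}
    - {"travel":[0,0,0],"roll":0,"jaw":25}
    - {"travel":[0,0,0],"roll":0,"jaw":25}
    - {"travel":[0,0,0],"roll":0,"jaw":25}

```text
clock: 41.0
tool_pos: [0.48, 0.0304, 0.0551]
orientation: [-179.9, 0.1, -108.8]
force: [-1.3, 0.4, 6.7]
opening: 0.0341
gripper_force: 30.0
```

apply_moves:
  targets:
    - {"travel":[0,0,-20],"roll":0,"jaw":25}
    - {"travel":[0,0,-40],"roll":0,"jaw":25}
    - {"travel":[0,0,-40],"roll":0,"jaw":25}
    - {"travel":[0,0,-40],"roll":0,"jaw":25}
    - {"travel":[0,0,-40],"roll":0,"jaw":25}
    - {"travel":[0,0,-30],"roll":0,"jaw":25}
    - {"travel":[0,0,0],"roll":0,"jaw":25}
    - {"travel":[0,0,0],"roll":0,"jaw":25}
    - {"travel":[0,0,0],"roll":0,"jaw":25}

```text
clock: 41.9
tool_pos: [0.4786, 0.03, 0.2629]
orientation: [179.9, -0.1, -108.9]
force: [0.9, -0.3, -1.5]
opening: 0.0335
gripper_force: 30.0
```

Run:
```python
from h import *
o,im=shot("wrist","w18");g=cv2.cvtColor(im,cv2.COLOR_BGR2GRAY);print(o["tool_pos"],o["orientation"],o["force"],o["opening"])
print([(r,int(g[r,255])) for r in range(186,216,3)])
for r in(203,210,217,224):
    d=np.abs(np.diff(g[r,215:300].astype(int)));print(r,[215+int(i) for i in np.where(d>9)[0]])
S=cv2.imread("pics/scene13.png");_,N=shot("scene","scene18")
C=cam("scene");k=np.array([.500,-.2827]);y=np.array([.0872,.9962]);x=np.array([.9962,-.0872])
u,v=proj(C,np.r_[k+.062*y+.03*x,.049]).astype(int)
for n in("scene13","scene14","scene18"):
    a=cv2.imread(f"pics/{n}.png",0);print(n,a[v-8:v+4,u].tolist())
```

```text
[0.47859465 0.0299949  0.26290593] [ 1.79901919e+02 -5.08974705e-02 -1.08866874e+02] [ 0.86738968 -0.33599385 -1.48447949] 0.03346916196575072
[(186, 82), (189, 83), (192, 83), (195, 83), (198, 52), (201, 55), (204, 56), (207, 55), (210, 54), (213, 55)]
203 [230, 231, 279, 280]
210 [228, 229, 281]
217 [226, 227, 283]
224 [224, 225, 284, 285]
scene13 [247, 247, 249, 252, 203, 162, 157, 228, 230, 230, 232, 219]
scene14 [245, 246, 247, 249, 250, 205, 175, 227, 227, 229, 231, 219]
scene18 [247, 247, 249, 252, 204, 163, 157, 228, 230, 230, 232, 219]
```

```bash
python3 -c "
from plant import ctrl
print(ctrl.close_job())"
```

```text
the job is handed in; nothing more can be done
None
```

I handed the job in at about 42 s with the block held upright, hole up, its middle about 25 cm above the bench. The end I tried stopped on the pin about 3 mm in, so it is the dimple; that press tilted the platform, so I re-levelled it before the final lift, and the last scene image matches the earlier level one.

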